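Clear the jig, then hold the easel lever level over it by its balance point

TASK

The ear defenders stand in the way over the wooden assembly jig: hang them over the steel rail by their headband, one cup either side, and let go. Then lift the cast easel lever by its balance point and finish while still holding it, level and still, lined up with the jig so that its bored boss is centred over the jig's upright pin with 2 to 3 cm of air above the pin, and its toe is over the fork. Leave everything else on the table where it stands.

Things in the scene. Friction and masses are not known exactly. Their poses are not given: they have to be found in the camera images.
- defenders: rigid ear defenders, 0.25 kg, standing on their cups across the jig. Origin on the table midway between the cups (at -x and +x), z up. 160 mm high, 180 mm wide (x), 110 mm clear between cups; cups 62 mm (y), 80 mm high. The headband's crown is a block-shaped pad 56 (x) by 34 (y) by 26 mm thick, z = 134 to 160 mm: take it by its 34 mm sides, fingers no deeper than the pad (bar goes under it).
- crown (a point): centre of the underside of the headband's crown pad, axes as the defenders' (the bar must end up just under this point)
- rail: fixed steel rail: a horizontal bar 280 mm long (along its y), 16 mm thick, on two posts at its ends that do not rise above the bar; bar centre 142 mm above the table. Origin on the table under the bar's middle. Stands on one side of the table, the lever on the other.
- rail_mid (a point): middle of the bar, on its centre line; y along the bar, z up
- jig: fixed assembly jig: plywood base 70 (x) by 250 (y) by 12 mm high, origin under its centre on the table. A steel pin 12 mm thick stands at y = +85 mm, its top 50 mm above the table; a steel fork (two 8 mm cheeks, 40 mm apart along x, tops 40 mm above the table) stands at y = -86 mm.
- pin_top (a point): centre of the top of the jig's pin; axes as the jig's
- lever: cast lever, 0.5 to 0.75 kg, lying on its boss and toe. Origin at mid-length on its underside, z up. Boss at y = +80 mm: round, 52 mm wide, 50 mm high, upright 30 mm bore. Bar 22 mm wide (x), z = 24 to 46 mm, from the boss to y = -102 mm, where a toe points down. Balance point (centre of mass) on the bar at y = +26 mm, 54 mm from the bore's axis; take it from above, fingers closing along x.
- bore (a point): centre of the bore's lower mouth, on the underside of the boss; axes as the lever's (to hold: over the jig's pin, lever's y along jig's y)
- jar: bystander: glass jar, 60 mm wide, 65 mm high, origin under it
- tape: bystander: roll of tape lying flat, 84 mm wide, 25 mm high, origin under it
- brush: bystander: paint brush lying along its x, 170 mm long
- medium: bystander: amber bottle, 60 mm wide, 150 mm high, origin under it
- can: bystander: metal can, 70 mm wide, 110 mm high, origin under it
- mug: bystander: white mug, 80 mm wide, 90 mm high, origin under it
- block: bystander: offcut of pale wood, 100 by 45 by 30 mm
Mind the look-alikes: they are no part of the job. Of the things that look like the defenders, the largest one is meant.

How it is judged:
On the way, in this order (a step that is already met when the one before it is completed fails the run):
1. the ear defenders hang over the rail, let go (z of crown in the frame of rail_mid between 0 and 0.03 m and x of crown in the frame of rail_mid between -0.03 and 0.03 m and y of crown in the frame of rail_mid between -0.115 and 0.115 m and angle between defenders's own z axis and vertical below 0.3 rad and contact force between defenders and rail above 0.8 N and contact force between defenders and the fingers below 0.1 N), for 0.3 s.
2. the lever is lifted level by its balance point, clear of everything (height (world z) of bore above 0.03 m and angle between lever's own z axis and vertical below 0.15 rad and y of the grasp point in the frame of lever between 0.0064 and 0.0464 m and contact force between lever and the fingers above 2 N and contact force between lever and jig below 0.2 N and contact force between lever and rail below 0.2 N and contact force between lever and defenders below 0.2 N), for 0.2 s.
At the end, for the whole second after the job is handed in: Ear defenders hang on the rail (within 30 mm across, 115 mm along), let go. Only the fingers carry the lever, within 20 mm of its balance point: still, within 0.09 rad of level, 0.12 rad of the jig, bore within 10 mm of the pin axis and 12 to 42 mm above it, toe over the fork (all of step 1 and y of the grasp point in the frame of lever between 0.0064 and 0.0464 m and contact force between lever and the fingers above 2 N and contact force between lever and jig below 0.2 N and contact force between lever and rail below 0.2 N and contact force between lever and defenders below 0.2 N and horizontal distance between bore and pin_top below 0.01 m and z of bore in the frame of pin_top between 0.012 and 0.042 m and angle between lever's own z axis and vertical below 0.09 rad and angle between the y axis of lever and the y axis of jig, either way round below 0.12 rad and y of lever in the frame of jig between -0.03 and 0.03 m and linear speed of lever below 0.02 m/s); the arm keeps its last pose, push and grip.
It fails at once if a bystander is shifted more than 30 mm (distance of any of jar, tape, brush, medium, can, mug, block from where it was at the start of the episode above 0.03 m).
It also fails if it takes over 61 s, if anything falls off the work surface, if the arm or the gripper's body presses on something with over 40 N, if the wrist force passes 120 N, or if a joint passes its speed limit or range.

ROBOT

A 7-joint arm with a two-finger parallel gripper is mounted at the origin on the work surface. World frame = base frame: x ahead of the robot, y to its left, z up, the work surface at z = 0. Lengths are in m, angles in rad, forces in N, time in s.
With the tool pointing down it reaches from about 0.425 to 0.925 m from the base axis. Payload 6.8 kg.
Tool frame: the origin (TCP) lies midway between the tips of the shut fingers; the grasp point (between the pads) lies 19 mm behind it; z points along the fingers, y is the direction in which the jaws open and shut (so a half turn about z gives the same grasp; the last joint's range is limited). The gripper opens to 85 mm and grips with 20 to 120 N. Pads are 22 mm wide; open, the fingers measure 114 mm over their backs; the gripper's body (76 mm by 85 mm) begins 54 mm behind the grasp point. The pads swing forward as they close: fully open they stand 13 mm farther back than shut.
Start: joints at [1.189, 0.477, 0.022, 1.555, -0.011, 1.109, -0.083], TCP at [0.183, -0.65, 0.202] pointing down, gripper open.
Joint ranges: [-2.96, 2.96], [-0.34, 2.1], [-1.41, 1.46], [0.24, 2.44], [-1.37, 4.51], [0.17, 1.92], [-2.96, 2.96]. Speed limits (rad/s): [2.39, 2.39, 3.14, 3.14, 3.14, 3.14, 3.14].

INTERFACE

Orientations are given as a rotation vector (axis times angle).
In Python, from bench import r, imaging gives the robot as it stands.
- The arm moves only by the tool jog_arm, never from a script. Its argument "rows" is a list of rows, each an object with "delta_rot": the turn, a rotation vector about the tool's x, y, z in degrees, a list of three; "xyz": the shift along the tool's x, y, z in cm, a list of three; "fingers": the closure, from 0 (fully open) to 1 (shut). A call has exactly 5 rows; each row is the pose to reach, as a shift and turn from the pose measured when the call began, along the tool's axes at that moment; what a row does not reach only later rows make up. A row lasts 1/12 s, in which the tool goes at most 41.7 mm and 7.16 degrees, less where a joint would pass 70% of its speed; a pose out of reach is approached as far as the arm can. A call with a gripper value outside its range is refused whole. The fingers move at their own pace and stop on an object; "grip_force" is the grip in N (left out, the last holds). Time passes only in rows, so rows that repeat a pose let the fingers close, or fill a call up. It gives the time, the measured TCP pose, the force and the opening at its end, in the units of the state.
- r.get_obs(): the state, without advancing time (a new reading comes with each control period).
- imaging.grab_frame(name): name is "side" or "top"; returns the picture (420x560x3 uint8, blue, green, red); there is no depth.
- imaging.camera_info(name): a dict with "camera_matrix" (3x3 intrinsics, pixels), "k1" (the pictures are not rectified: a ray, as slopes to the right and down, at radius r is drawn at 1 + k1 r^2 times it, then the intrinsics apply), "xyz" and "attitude" of the camera in the world. Camera axes: x right, y down, z forward; pixel columns grow to the right and rows downward; lengths in m; the calibration is good to about 2 mm. A picture is of the moment at which its call begins. camera_info takes no time and is no camera call.
- r.hand_in(): hands the job in, once; it reports no verdict.
Trained networks look in the newest picture that a camera, given by its name, has taken for a name from the list of things; names that differ only in an ending like _2 or _b are one class to them, and where a whole thing is asked for, a point or a joint stands for the part that bears it (a point fixed in the world has none). Each returns a list of dicts, best first, with "conf" (0 to 1); they miss things now and then, are a little off and sometimes report something else, mostly with a low value. They report only what shows in the picture. A call takes as long as a camera call. They do not tell look-alikes from the thing itself.
- imaging.find_in(camera, query): "position" ([column, row] in pixels, amid what is visible of it).
- imaging.cut_out(camera, query): "region" (420x560 bool, what is visible of it) and "position" ([column, row] in pixels, amid what is visible of it).
- imaging.tip_of(camera, query): "position" ([column, row] in pixels: a listed point, or the origin of a listed thing).
The state is a dict: "clock": time; "joints": joint angles; "qvel": joint speeds; "tau": joint torques, N m; "tcp_pos": TCP position; "orientation": TCP orientation; "contact_force": force on the tool from outside, world axes, zero at the start; "moment": the same for the moment, N m; "grip_width": finger opening in m.
Only numpy, scipy, OpenCV 4.12 (cv2) and the standard library are available. Lean on these libraries where they do the work, as an engineer would, in place of code of your own. Each camera call takes 0.05 s, during which the arm holds its last target.

## Working session

There is one attempt and no reset: what is moved stays moved. The work goes in short steps, Python scripts to look and compute and a tool call to move; the robot and the scene stay as the last step left them, time stands still between calls to the robot, and variables do not carry over. Pictures are saved under pics/ and viewed, and the job is handed in when it is done.

Besides the shell and the picture viewer there is one more tool, called after "Emit:" as a command line: name --argument value ..., lists and objects as JSON in quotes. jog_arm: Moves the arm, as the interface text tells. Its arguments: {"type":"object","properties":{"rows":{"type":"array","items":{"type":"object","properties":{"delta_rot":{"type":"array","items":{"type":"number"}},"xyz":{"type":"array","items":{"type":"number"}},"fingers":{"type":"number"}}}},"grip_force":{"type":"number"}},"required":["rows"]}

```bash
ls; mkdir -p pics
cat > h.py <<'E'
import numpy as np, cv2
from scipy.spatial.transform import Rotation as R
from bench import r, imaging
def cam(n):
    c=imaging.camera_info(n); K=np.array(c["camera_matrix"],float); a=np.array(c["attitude"],float)
    M=a if a.shape==(3,3) else R.from_rotvec(a).as_matrix()
    return K,float(c["k1"]),np.array(c["xyz"],float),M
def ray(n,p):
    K,k1,t,M=cam(n)
    d=np.array([(p[0]-K[0,2])/K[0,0],(p[1]-K[1,2])/K[1,1]]); u=d.copy()
    for _ in range(30): u=d/(1+k1*(u@u))
    return t,M@np.array([u[0],u[1],1.])
def onz(n,p,z):
    t,d=ray(n,p); return t+d*(z-t[2])/d[2]
def proj(n,X):
    K,k1,t,M=cam(n); X=np.atleast_2d(X); c=(X-t)@M; u=c[:,:2]/c[:,2:]; u=u*(1+k1*(u**2).sum(1,keepdims=True))
    return u*[K[0,0],K[1,1]]+[K[0,2],K[1,2]]
def tri(na,pa,nb,pb):
    a,da=ray(na,pa);b,db=ray(nb,pb);A=np.c_[da,-db];s=np.linalg.lstsq(A,b-a,rcond=None)[0]
    x=a+da*s[0];y=b+db*s[1];return (x+y)/2,np.linalg.norm(x-y)
E
python3 - <<'E'
from h import *
np.set_printoptions(precision=4,suppress=True)
o=r.get_obs();print(o)
for n in("side","top"):
    cv2.imwrite(f"pics/{n}0.png",imaging.grab_frame(n)); print(n,imaging.camera_info(n))
E
```

```text
pics
{'clock': 0.0, 'joints': array([ 1.1889,  0.4778,  0.0223,  1.5565, -0.0115,  1.1093, -0.0831]), 'qvel': array([-0.002 , -0.0002,  0.0006, -0.0008, -0.0004,  0.0009,  0.0001]), 'tau': array([  0.0004, -59.6451,   1.6082, -28.1195,   0.0124,   0.0095,
        -0.    ]), 'tcp_pos': array([ 0.1823, -0.6492,  0.201 ]), 'orientation': array([-3.1104, -0.4285,  0.0006]), 'contact_force': array([-0.6431,  0.216 ,  0.2623]), 'moment': array([ 0.0568,  0.0264, -0.034 ]), 'grip_width': 0.08573678382258346}
side {'camera_matrix': array([[427.2524,   0.    , 281.5061],
       [  0.    , 427.2524, 211.3885],
       [  0.    ,   0.    ,   1.    ]]), 'k1': -0.13087162071543745, 'xyz': array([0.059 , 0.8882, 0.9794]), 'attitude': array([-0.6327,  2.6153, -1.1653])}
top {'camera_matrix': array([[538.8359,   0.    , 279.5397],
       [  0.    , 538.8359, 218.8104],
       [  0.    ,   0.    ,   1.    ]]), 'k1': 0.04250750502159088, 'xyz': array([ 0.3699, -0.0136,  1.7327]), 'attitude': array([-2.1508,  2.1685, -0.1082])}
```

View pics/side0.png

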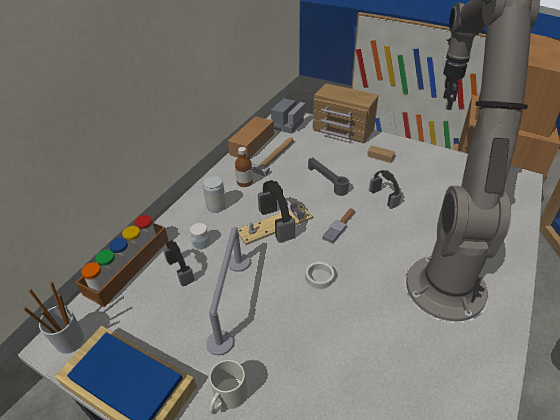

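View pics/top0.png

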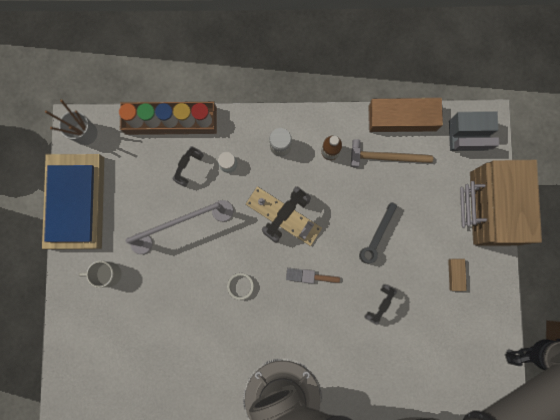

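The three things like ear defenders in the top view are at (188,166), (288,213) and (383,304). The one at (288,213) stands over the jig and looks largest, so I'll confirm it with an enlarged crop and measurements.

Run:
```python
from h import *
np.set_printoptions(precision=4,suppress=True)
t=imaging.grab_frame("top");s=imaging.grab_frame("side")
for q in("defenders","crown","rail_mid","pin_top","bore","lever","jig"):
    for n in("top","side"):
        print(q,n,[(np.round(d["position"],1).tolist(),round(d["conf"],2)) for d in imaging.tip_of(n,q)][:4])
a=cv2.resize(t[150:280,120:420],None,fx=2.6,fy=2.6,interpolation=cv2.INTER_CUBIC)
b=cv2.resize(s[130:360,150:420],None,fx=2.6,fy=2.6,interpolation=cv2.INTER_CUBIC)
cv2.imwrite("pics/c_top.png",a);cv2.imwrite("pics/c_side.png",b)
print(r.get_obs()["clock"])
```

```text
defenders top [([285.7, 218.6], 0.98), ([377.4, 302.4], 0.9), ([190.4, 169.9], 0.58), ([108.9, 275.9], 0.48)]
defenders side [([380.1, 197.9], 0.89), ([275.8, 226.0], 0.87), ([179.3, 270.1], 0.63), ([243.9, 180.9], 0.62)]
crown top [([284.1, 212.3], 0.88), ([379.2, 236.6], 0.72), ([381.7, 306.3], 0.7), ([184.9, 164.5], 0.65)]
crown side [([387.3, 177.9], 0.84), ([275.9, 191.5], 0.62), ([176.2, 250.3], 0.59)]
rail_mid top [([286.2, 215.9], 0.69), ([172.3, 222.9], 0.63)]
rail_mid side [([223.1, 268.2], 0.85)]
pin_top top [([260.6, 201.8], 0.6)]
pin_top side [([248.6, 222.6], 0.75), ([326.5, 181.0], 0.54), ([317.6, 274.7], 0.28)]
bore top [([365.1, 256.3], 0.87)]
bore side [([338.2, 190.9], 0.72), ([378.4, 157.7], 0.55), ([278.7, 191.4], 0.45)]
lever top [([377.9, 233.3], 0.93)]
lever side [([326.8, 179.5], 0.56)]
jig top [([283.1, 215.0], 0.73), ([172.6, 224.0], 0.47)]
jig side []
0.9
```

View pics/c_top.png

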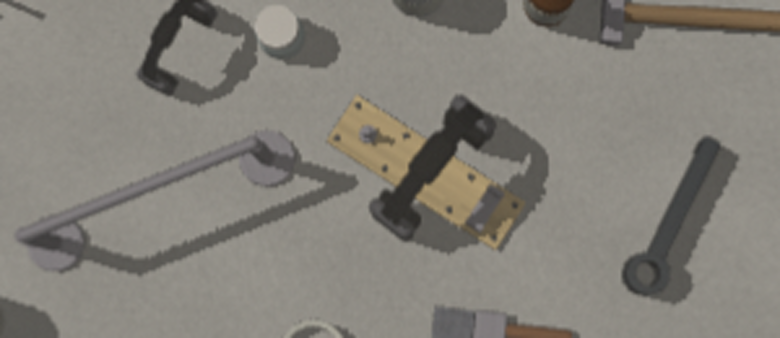

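View pics/c_side.png

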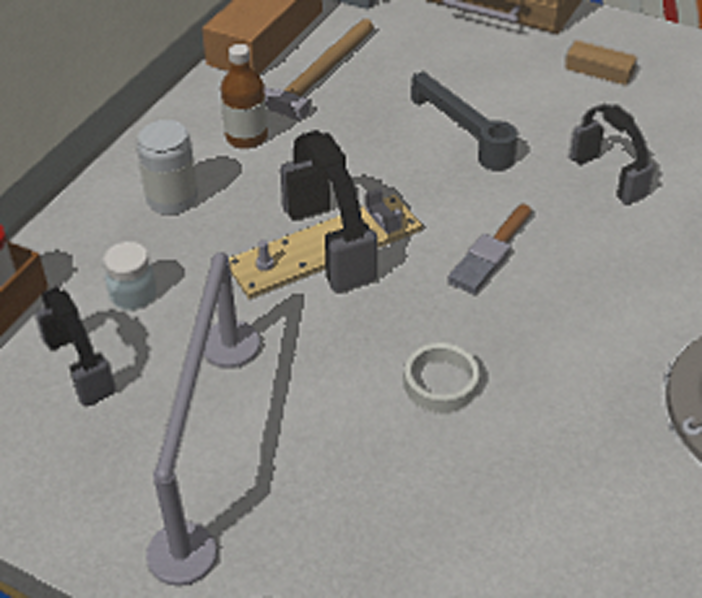

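The crops show the middle candidate (crown at top 288,211, side about 273,188) straddling the jig. It is clearly bigger than the other two, so it is the one meant. The rail, jig and lever each appear only once. Next I'll fit the poses.

```bash
cat >> h.py <<'E'
def pose2(P,Q):  # model xy ->world xy rigid
    P=np.array(P);Q=np.array(Q);p=P.mean(0);q=Q.mean(0);H=(P-p).T@(Q-q)
    th=np.arctan2(H[0,1]-H[1,0],H[0,0]+H[1,1]);c,s=np.cos(th),np.sin(th);Rm=np.array([[c,-s],[s,c]])
    return q-Rm@p,th,np.linalg.norm((P@Rm.T+q-Rm@p)-Q,axis=1)
def box(x0,x1,y0,y1,z0,z1):
    v=np.array([[x,y,z] for x in(x0,x1) for y in(y0,y1) for z in(z0,z1)],float)
    return [(v[i],v[j]) for i in range(8) for j in range(i+1,8) if (v[i]!=v[j]).sum()==1]
def circ(x,y,z,rad):
    a=np.linspace(0,2*np.pi,25);v=np.c_[x+rad*np.cos(a),y+rad*np.sin(a),0*a+z];return list(zip(v[:-1],v[1:]))
MOD={"defenders":box(-.028,.028,-.017,.017,.134,.16)+box(-.09,-.055,-.031,.031,0,.08)+box(.055,.09,-.031,.031,0,.08),
"jig":box(-.035,.035,-.125,.125,0,.012)+circ(0,.085,.05,.006)+box(-.028,.028,-.096,-.076,.012,.04),
"rail":box(-.008,.008,-.14,.14,.134,.15),
"lever":box(-.011,.011,-.102,.055,.024,.046)+circ(0,.08,.05,.026)+circ(0,.08,.05,.015)+circ(0,.08,0,.026)}
def draw(img,n,name,xy,th,S,off,col,z=0):
    c,s=np.cos(th),np.sin(th);Rm=np.array([[c,-s,0],[s,c,0],[0,0,1]])
    for a,b in MOD[name]:
        p=(proj(n,np.array([a,b])@Rm.T+[xy[0],xy[1],z])-off)*S
        cv2.line(img,*[tuple(int(v) for v in q) for q in p],col,1,cv2.LINE_AA)
E
python3 - <<'E'
from h import *
np.set_printoptions(precision=4,suppress=True)
T=lambda x,y:(x/2.6+120,y/2.6+150)
S=lambda x,y:(x/2.6+150,y/2.6+130)
print("pin",tri("top",T(368,131),"side",S(264,243)))
print("crown net",tri("top",(284.1,212.3),"side",(275.9,191.5)))
print("rail mid net",tri("top",(172.3,222.9),"side",(223.1,268.2)))
e1=tri("top",T(258,140),"side",S(219,257));e2=tri("top",T(20,236),"side",S(165,472));print("rail ends",e1,e2)
print("bore-top",tri("top",T(645,271),"side",S(499,130)), onz("top",T(645,271),.05))
print("toe end",onz("top",T(708,143),.04))
cs=[onz("top",T(*p),.012)[:2] for p in((358,95),(327,142),(497,250),(523,200))];print(np.array(cs))
E
```

```text
pin (array([0.6167, 0.0598, 0.0437]), np.float64(0.00023748799536189177))
crown net (array([ 0.565 , -0.0118,  0.1419]), np.float64(0.0016921874760894172))
rail mid net (array([0.5388, 0.3223, 0.1385]), np.float64(0.003139107368175245))
rail ends (array([0.5942, 0.1827, 0.1358]), np.float64(0.0009806611704631222)) (array([0.4842, 0.4504, 0.1445]), np.float64(0.0016092207902144923))
bore-top (array([ 0.4415, -0.2718,  0.0507]), np.float64(0.0038862649316881155)) [ 0.4434 -0.2713  0.05  ]
toe end [ 0.5985 -0.353   0.04  ]
[[ 0.6665  0.0734]
 [ 0.6079  0.1121]
 [ 0.4722 -0.0967]
 [ 0.5335 -0.1296]]
```

```bash
cat > fit.py <<'E'
from h import *
import json,sys
np.set_printoptions(precision=4,suppress=True)
T=lambda x,y:(x/2.6+120,y/2.6+150)
P={}
Q=[onz("top",T(*p),.012)[:2] for p in((358,95),(327,142),(497,250),(523,200))]
Mj=[(.035,.125),(-.035,.125),(-.035,-.125),(.035,-.125)]
xy,th,e=pose2(Mj,Q);P["jig"]=(*xy,th);print("jig",xy,th,e)
a=onz("top",T(258,140),.142)[:2];b=onz("top",T(20,236),.142)[:2]
print("rail len",np.linalg.norm(a-b));d=b-a;P["rail"]=(*((a+b)/2),np.arctan2(-d[0],d[1]))
a=onz("top",T(645,271),.05)[:2];b=onz("top",T(708,143),.04)[:2];d=a-b
print("lever len",np.linalg.norm(d));th=np.arctan2(-d[0],d[1]);d/=np.linalg.norm(d);P["lever"]=(*(a-.08*d),th)
a=onz("top",T(467,115),.08)[:2];b=onz("top",T(398,212),.08)[:2];d=a-b
print("cups",np.linalg.norm(d),(a+b)/2);P["defenders"]=(0.565,-.0118,np.arctan2(d[1],d[0]))
print(P);json.dump(P,open("P.json","w"))
E
cat > ov.py <<'E'
from h import *
import json
P=json.load(open("P.json"))
C={"defenders":(0,255,255),"jig":(0,255,0),"rail":(255,255,0),"lever":(80,80,255)}
import sys
k=sys.argv[1]
for n,(x0,y0,w,h,s) in {"top":(120,150,300,130,2.6),"side":(180,140,190,220,2.7)}.items():
    im=imaging.grab_frame(n) if len(sys.argv)<3 else cv2.imread(f"pics/{n}0.png")
    a=cv2.resize(im[y0:y0+h,x0:x0+w],None,fx=s,fy=s,interpolation=cv2.INTER_CUBIC)
    for m,p in P.items(): draw(a,n,m,p[:2],p[2],s,np.array([x0,y0]),C[m])
    cv2.imwrite(f"pics/ov{k}_{n}.png",a)
E
python3 fit.py; python3 ov.py 1 old
```

```text
jig [ 0.57   -0.0102] -0.5751426667841851 [0.0024 0.0018 0.0008 0.005 ]
rail len 0.29062120986481316
lever len 0.17528928688388135
cups 0.14212279135407188 [ 0.5718 -0.0185]
{'jig': (np.float64(0.5700233165053474), np.float64(-0.010205974414852298), np.float64(-0.5751426667841851)), 'rail': (np.float64(0.5390039099439374), np.float64(0.3166503584924501), np.float64(0.3800719324171522)), 'lever': (np.float64(0.5141756098187287), np.float64(-0.30862017872228803), np.float64(1.0858288532491964)), 'defenders': (0.565, -0.0118, np.float64(-0.6237858477836712))}
```

View pics/ov1_top.png

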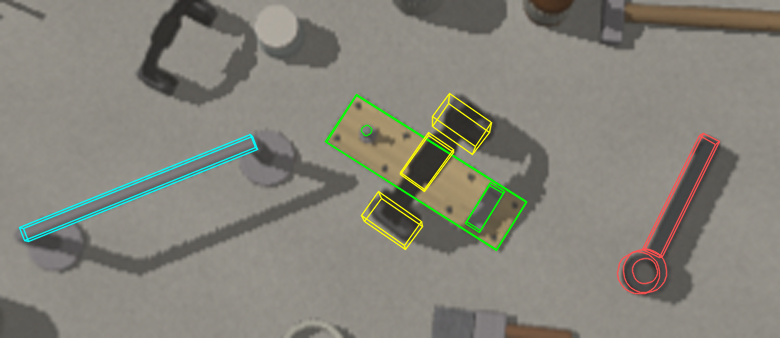

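View pics/ov1_side.png

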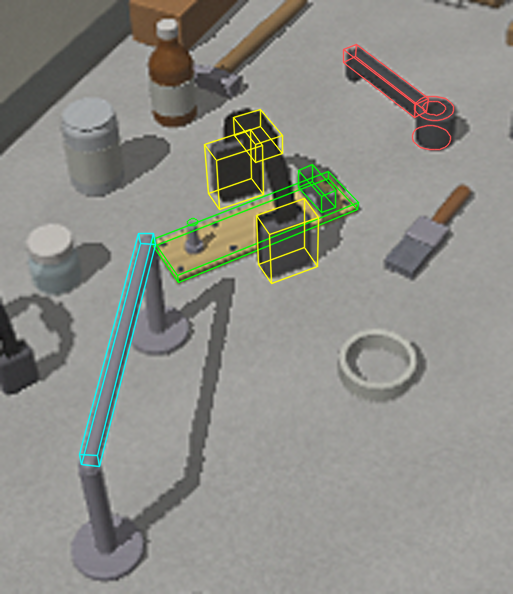

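```bash
cat > fd.py <<'E'
from h import *
import json
from scipy.optimize import minimize
P=json.load(open("P.json"))
ref=P["defenders"]
masks={}
for n in("top","side"):
    imaging.grab_frame(n)
    L=imaging.cut_out(n,"defenders");p0=proj(n,[ref[0],ref[1],.1])[0]
    d=min(L,key=lambda d:np.linalg.norm(np.array(d["position"])-p0));print(n,d["position"],d["conf"],d["region"].sum())
    masks[n]=d["region"].astype(np.uint8)
np.savez("masks.npz",**masks)
S=4
def corners(x0,x1,y0,y1,z0,z1): return np.array([[x,y,z] for x in(x0,x1) for y in(y0,y1) for z in(z0,z1)],float)
parts=[corners(-.028,.028,-.017,.017,.134,.16)]
for s in(1,-1):
    parts.append(corners(*sorted((s*.055,s*.09)),-.031,.031,0,.08))
    # arm: curved band
    a=[np.c_[[s*.028]*4,[-.012,.012]*2,[.14,.14,.155,.155]],np.c_[[s*.058,s*.058,s*.07,s*.07],[-.012,.012]*2,[.118,.118,.13,.13]],np.c_[[s*.066,s*.066,s*.08,s*.08],[-.012,.012]*2,[.075]*4]]
    parts+= [np.r_[a[0],a[1]],np.r_[a[1],a[2]]]
def sil(n,p):
    im=np.zeros((420*S,560*S),np.uint8);c,s=np.cos(p[2]),np.sin(p[2]);Rm=np.array([[c,-s,0],[s,c,0],[0,0,1]])
    for v in parts:
        q=(proj(n,v@Rm.T+[p[0],p[1],0])+.5)*S
        cv2.fillConvexPoly(im,cv2.convexHull(q.astype(np.int32)),1)
    return im
big={n:cv2.resize(m,None,fx=S,fy=S,interpolation=cv2.INTER_NEAREST) for n,m in masks.items()}
def cost(x,ns=("top","side")):
    p=np.array(ref)+np.array(x)*[.01,.01,.1];c=0
    for n in ns:
        a=sil(n,p);c+=1-(a&big[n]).sum()/(a|big[n]).sum()
    return c
for ns in(("top","side"),("top",),("side",)):
    m=minimize(cost,[0,0,0],args=(ns,),method="Nelder-Mead",options=dict(initial_simplex=[[0,0,0],[1,0,0],[0,1,0],[0,0,1]],maxiter=120,xatol=.02,fatol=1e-4))
    p=np.array(ref)+m.x*[.01,.01,.1];print(ns,p,m.fun)
    if len(ns)==2: P["defenders"]=p.tolist()
json.dump(P,open("P.json","w"))
E
python3 fd.py; python3 ov.py 2 old
```

```text
top [281.4, 212.4] 0.86 848
side [280.7, 208.5] 0.57 1238
('top', 'side') [ 0.57186321 -0.01673138 -0.6802267 ] 0.24784653159398717
('top',) [ 0.5720047  -0.01672074 -0.69320397] 0.10579681142018549
('side',) [ 0.57075395 -0.01949051 -0.72147164] 0.1276690988853575
```

View pics/ov2_top.png

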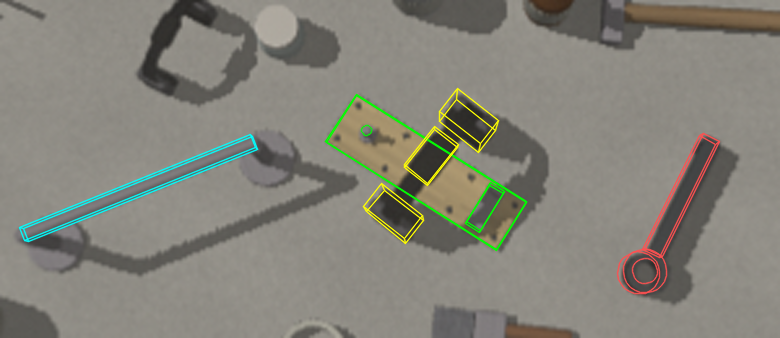

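View pics/ov2_side.png

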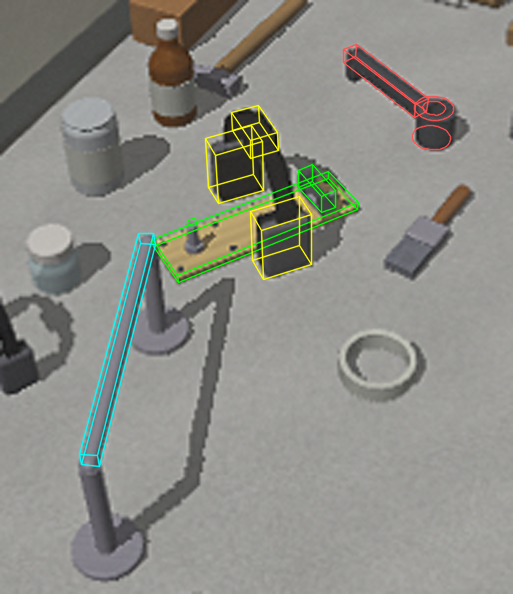

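Run:
```python
from h import *
import json
P=json.load(open("P.json"))
out=[]
for n,(x0,y0) in {"top":(240,175),"side":(245,165)}.items():
    im=cv2.imread(f"pics/{n}0.png");s=7;w,h=(85,80) if n=="top" else (70,80)
    c=im[y0:y0+h,x0:x0+w];c=cv2.convertScaleAbs(c,alpha=1.8,beta=10)
    a=cv2.resize(c,None,fx=5,fy=5,interpolation=cv2.INTER_CUBIC)
    draw(a,n,"defenders",P["defenders"][:2],P["defenders"][2],5,np.array([x0,y0])-.5,(0,255,255))
    draw(a,n,"jig",P["jig"][:2],P["jig"][2],5,np.array([x0,y0])-.5,(0,255,0))
    out.append(a)
cv2.imwrite("pics/z.png",np.hstack(out))
```

```text
(no output)
```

View pics/z.png

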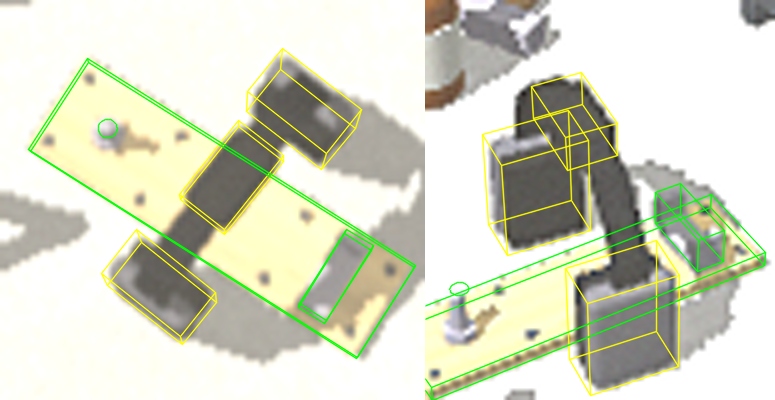

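The enlarged overlay matches in both views: the crown pad is at top (286,211) and the cups are aligned. The crown triangulates at z=0.142, against an expected 0.134 to 0.147. Now I'll plan the approach.

```bash
cat > go.py <<'E'
from h import *
import json,sys
np.set_printoptions(precision=4,suppress=True)
o=r.get_obs();Rc=R.from_rotvec(o["orientation"]).as_matrix()
def plan(x,y,z,yaw):
    ty=np.array([np.cos(yaw),np.sin(yaw),0]);tz=np.array([0,0,-1.]);tx=np.cross(ty,tz)
    Rt=np.c_[tx,ty,tz]
    d=Rc.T@(np.array([x,y,z])-o["tcp_pos"])*100
    rv=R.from_matrix(Rc.T@Rt).as_rotvec(degrees=True)
    print("xyz cm",d.round(2),"rot deg",rv.round(1))
print("clk %.2f"%o["clock"],"tcp",o["tcp_pos"],"yaw_y %.3f"%np.arctan2(Rc[1,1],Rc[0,1]),"tz",Rc[:,2],"F",o["contact_force"],"w %.4f"%o["grip_width"],"j",o["joints"])
for a in sys.argv[1:]: plan(*map(float,a.split(",")))
E
python3 go.py 0.1823,-.649,.32,.891 0.572,-.017,.32,.891
```

```text
clk 1.10 tcp [ 0.1825 -0.6499  0.202 ] yaw_y -1.297 tz [ 0.  0. -1.] F [-0.1622 -0.2107  0.2876] w 0.0857 j [ 1.1889  0.477   0.0224  1.5554 -0.0115  1.1093 -0.0831]
xyz cm [  0.    -0.09 -11.8 ] rot deg [   0.    -0.  -125.4]
xyz cm [ 54.61 -50.4  -11.8 ] rot deg [   0.    -0.  -125.4]
```

Emit:
jog_arm --rows '[{"xyz": [0,0,-6],"delta_rot": [0,0,-7],"fingers": 0},{"xyz": [2,-2,-10],"delta_rot": [0,0,-14],"fingers": 0},{"xyz": [5,-4.5,-11.8],"delta_rot": [0,0,-21],"fingers": 0},{"xyz": [8,-7,-11.8],"delta_rot": [0,0,-28],"fingers": 0},{"xyz": [11,-10,-11.8],"delta_rot": [0,0,-35],"fingers": 0}]'

```text
clock: 1.52
tcp_pos: [0.2545, -0.538, 0.3223]
orientation: [2.831, 1.348, 0.0]
contact_force: [0.2, -0.7, -0.0]
grip_width: 0.0851
```

```bash
python3 go.py 0.572,-.017,.32,.891
```

```text
clk 1.52 tcp [ 0.2545 -0.538   0.3223] yaw_y -0.682 tz [ 0.0028 -0.0052 -1.    ] F [ 0.2348 -0.6714 -0.0452] w 0.0851 j [ 1.134   0.2603 -0.1378  1.5938  0.0373  1.2842  0.3085]
xyz cm [60.46 -8.19  0.05] rot deg [  0.1   0.4 -90.1]
```

Emit:
jog_arm --rows '[{"xyz": [4,-0.5,0],"delta_rot": [0,0,-7],"fingers": 0},{"xyz": [8,-1,0],"delta_rot": [0,0,-14],"fingers": 0},{"xyz": [12,-1.5,0],"delta_rot": [0,0,-21],"fingers": 0},{"xyz": [16,-2,0],"delta_rot": [0,0,-28],"fingers": 0},{"xyz": [20,-2.7,0],"delta_rot": [0,0,-35],"fingers": 0}]'

```text
clock: 1.93
tcp_pos: [0.3604, -0.364, 0.322]
orientation: [2.288, 2.143, -0.003]
contact_force: [-0.1, -0.2, -0.4]
grip_width: 0.0857
```

```bash
python3 go.py 0.572,-.017,.32,.891
```

```text
clk 1.93 tcp [ 0.3604 -0.364   0.322 ] yaw_y -0.065 tz [ 0.0033 -0.0061 -1.    ] F [-0.1083 -0.1759 -0.3504] w 0.0857 j [ 0.9745  0.1263 -0.3395  1.7637  0.0472  1.2529  0.5578]
xyz cm [36.01 18.86  0.06] rot deg [  0.    0.4 -54.8]
```

Emit:
jog_arm --rows '[{"xyz": [3.5,1.9,0],"delta_rot": [0,0,-7],"fingers": 0},{"xyz": [7,3.8,0],"delta_rot": [0,0,-14],"fingers": 0},{"xyz": [10.5,5.7,0],"delta_rot": [0,0,-21],"fingers": 0},{"xyz": [14,7.6,0],"delta_rot": [0,0,-28],"fingers": 0},{"xyz": [17.5,9.4,0],"delta_rot": [0,0.4,-35],"fingers": 0}]'

```text
clock: 2.35
tcp_pos: [0.4663, -0.1935, 0.3218]
orientation: [1.531, 2.741, 0.002]
contact_force: [0.2, -1.1, 0.6]
grip_width: 0.0852
```

```bash
python3 go.py 0.572,-.017,.32,.891
```

```text
clk 2.35 tcp [ 0.4663 -0.1935  0.3218] yaw_y 0.552 tz [ 0.0024 -0.0001 -1.    ] F [ 0.2265 -1.1361  0.6009] w 0.0852 j [ 0.7672  0.1351 -0.5477  1.7649  0.0733  1.2596  0.7532]
xyz cm [ 9.48 18.25  0.2 ] rot deg [  0.1   0.1 -19.4]
```

Emit:
jog_arm --rows '[{"xyz": [1.9,3.6,0],"delta_rot": [0,0,-4],"fingers": 0},{"xyz": [3.8,7.2,0],"delta_rot": [0,0,-8],"fingers": 0},{"xyz": [5.7,10.8,0],"delta_rot": [0,0,-12],"fingers": 0},{"xyz": [7.6,14.4,0],"delta_rot": [0,0,-16],"fingers": 0},{"xyz": [9.5,18.2,0.2],"delta_rot": [0,0,-19.4],"fingers": 0}]'

```text
clock: 2.77
tcp_pos: [0.5718, -0.0163, 0.3208]
orientation: [1.043, 2.96, 0.001]
contact_force: [1.3, 0.2, 0.5]
grip_width: 0.0857
```

```bash
python3 go.py 0.572,-.017,.139,.891
```

```text
clk 2.77 tcp [ 0.5718 -0.0163  0.3208] yaw_y 0.893 tz [ 0.0037 -0.0007 -1.    ] F [1.308  0.1614 0.5047] w 0.0857 j [ 0.4811  0.2883 -0.7011  1.6175  0.1928  1.3025  0.6429]
xyz cm [ 0.   -0.08 18.18] rot deg [0.1 0.2 0.1]
```

Emit:
jog_arm --rows '[{"xyz": [0,0,4],"fingers": 0},{"xyz": [0,0,8],"fingers": 0},{"xyz": [0,0,12],"fingers": 0},{"xyz": [0,0,14.5],"fingers": 0},{"xyz": [0,0,14.5],"fingers": 0}]'

```text
$.rows[0]: bad value
```

```bash
python3 go.py 0.572,-.017,.138,.891
python3 - <<'E'
from h import *
import json
P=json.load(open("P.json"));out=[]
for n,(x0,y0) in {"top":(240,170),"side":(235,140)}.items():
    im=imaging.grab_frame(n);w,h=75,110
    a=cv2.resize(im[y0:y0+h,x0:x0+w],None,fx=5,fy=5,interpolation=cv2.INTER_CUBIC);a=cv2.convertScaleAbs(a,alpha=1.5,beta=10)
    draw(a,n,"defenders",P["defenders"][:2],P["defenders"][2],5,np.array([x0,y0])-.5,(0,255,255))
    out.append(a)
cv2.imwrite("pics/z2.png",np.hstack(out))
E
```

```text
clk 2.77 tcp [ 0.5718 -0.0163  0.3208] yaw_y 0.893 tz [ 0.0037 -0.0007 -1.    ] F [1.308  0.1614 0.5047] w 0.0857 j [ 0.4811  0.2883 -0.7011  1.6175  0.1928  1.3025  0.6429]
xyz cm [ 0.   -0.08 18.28] rot deg [0.1 0.2 0.1]
```

View pics/z2.png

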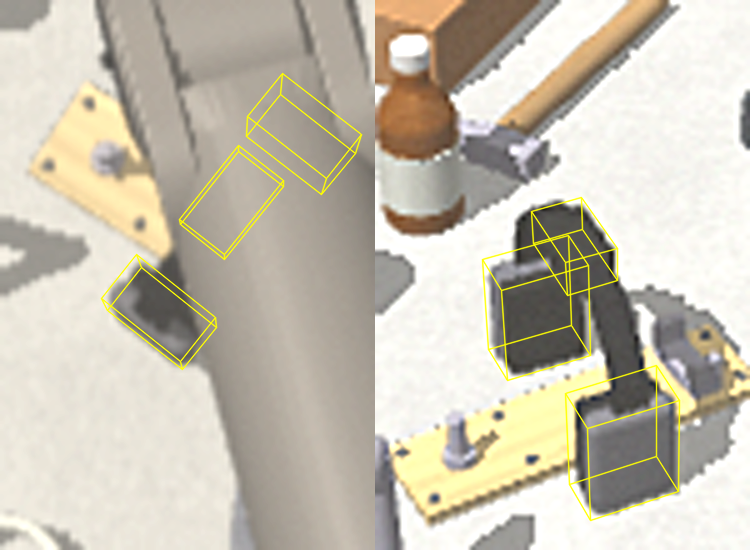

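Emit:
jog_arm --rows '[{"xyz": [0,0,4],"delta_rot": [0,0,0],"fingers": 0},{"xyz": [0,0,8],"delta_rot": [0,0,0],"fingers": 0},{"xyz": [0,0,11.5],"delta_rot": [0,0,0],"fingers": 0},{"xyz": [0,0,14],"delta_rot": [0,0,0],"fingers": 0},{"xyz": [0,0,14],"delta_rot": [0,0,0],"fingers": 0}]'

```text
clock: 3.28
tcp_pos: [0.5692, -0.01, 0.1746]
orientation: [-1.028, -2.961, -0.003]
contact_force: [-0.8, -0.7, -0.6]
grip_width: 0.0854
```

```bash
python3 go.py 0.572,-.017,.138,.891
python3 - <<'E'
from h import *
im=imaging.grab_frame("side")
cv2.imwrite("pics/z3.png",cv2.resize(im[120:250,210:350],None,fx=4.5,fy=4.5,interpolation=cv2.INTER_CUBIC))
E
```

```text
clk 3.28 tcp [ 0.5692 -0.01    0.1746] yaw_y 0.903 tz [-0.0061  0.0044 -1.    ] F [-0.8118 -0.671  -0.6352] w 0.0854 j [ 0.4363  0.4154 -0.6716  1.801   0.2903  1.0324  0.5568]
xyz cm [-0.68 -0.37  3.66] rot deg [-0.  -0.4  0.7]
```

View pics/z3.png

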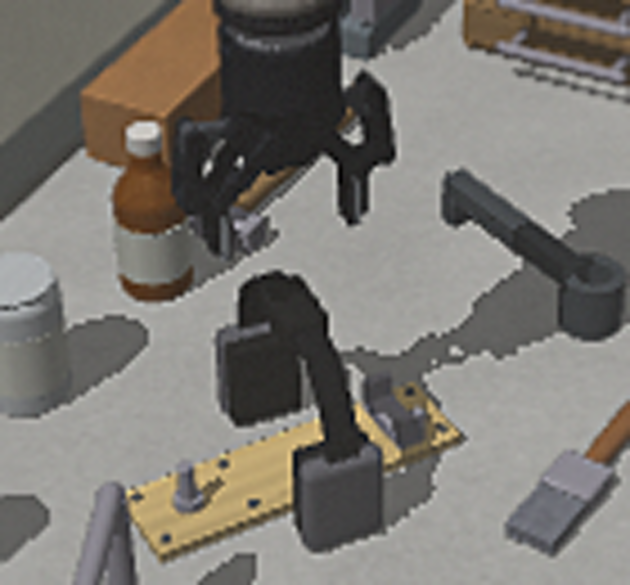

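The gripper is above the crown pad with its fingers straddling the pad's thin sides. Next I descend, correcting for drift.

Emit:
jog_arm --rows '[{"xyz": [-0.7,-0.4,1.2],"delta_rot": [0,0,0.7],"fingers": 0},{"xyz": [-0.7,-0.4,2.4],"delta_rot": [0,0,0.7],"fingers": 0},{"xyz": [-0.7,-0.4,3.6],"delta_rot": [0,-0.4,0.7],"fingers": 0},{"xyz": [-0.7,-0.4,3.6],"delta_rot": [0,-0.4,0.7],"fingers": 0},{"xyz": [-0.7,-0.4,3.6],"delta_rot": [0,-0.4,0.7],"fingers": 0}]'

```text
clock: 3.75
tcp_pos: [0.5742, -0.0172, 0.1421]
orientation: [1.048, 2.958, 0.002]
contact_force: [0.7, -0.1, -0.0]
grip_width: 0.0851
```

```bash
python3 go.py 0.572,-.017,.138,.891
python3 - <<'E'
from h import *
im=imaging.grab_frame("side")
cv2.imwrite("pics/z4.png",cv2.resize(im[120:250,210:350],None,fx=4.5,fy=4.5,interpolation=cv2.INTER_CUBIC))
E
```

```text
clk 3.75 tcp [ 0.5742 -0.0172  0.1421] yaw_y 0.890 tz [ 0.0035  0.0003 -1.    ] F [ 0.6925 -0.0618 -0.0437] w 0.0851 j [ 0.4254  0.4534 -0.6497  1.8281  0.3284  0.9657  0.5257]
xyz cm [ 0.19 -0.13  0.4 ] rot deg [ 0.1  0.1 -0.1]
```

View pics/z4.png

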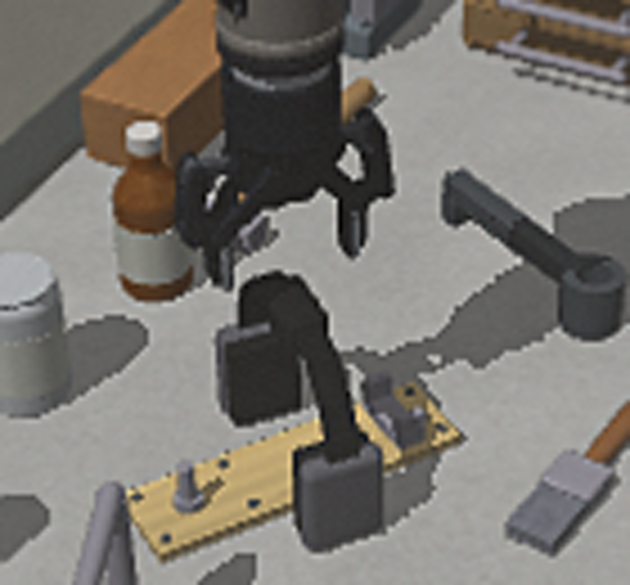

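Run:
```python
from h import *
o=r.get_obs();Rc=R.from_rotvec(o["orientation"]).as_matrix();t=o["tcp_pos"]
im=imaging.grab_frame("side");x0,y0,s=235,140,7
a=cv2.resize(im[y0:y0+80,x0:x0+85],None,fx=s,fy=s,interpolation=cv2.INTER_CUBIC);a=cv2.convertScaleAbs(a,alpha=1.6,beta=10)
for dz in(0,-.013,-.019,-.032):
  for dy in(-.0425,0,.0425):
    p=(proj("side",t+Rc@[0,dy,dz])[0]-[x0,y0]+.5)*s
    cv2.circle(a,(int(p[0]),int(p[1])),3,(0,0,255) if dz==0 else (0,255,0),-1)
import json
P=json.load(open("P.json"));draw(a,"side","defenders",P["defenders"][:2],P["defenders"][2],s,np.array([x0,y0])-.5,(0,255,255))
cv2.imwrite("pics/z5.png",a)
```

```text
(no output)
```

View pics/z5.png

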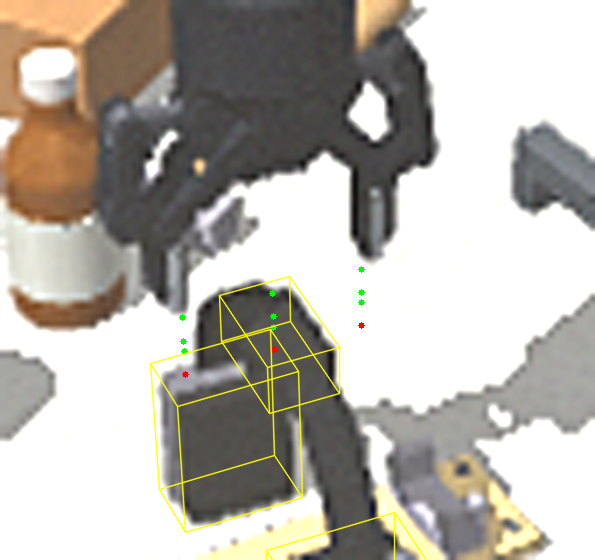

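Emit:
jog_arm --rows '[{"xyz": [0.2,-0.1,0.3],"delta_rot": [0,0,0],"fingers": 0.3},{"xyz": [0.2,-0.1,0.3],"delta_rot": [0,0,0],"fingers": 0.35},{"xyz": [0.2,-0.1,0.3],"delta_rot": [0,0,0],"fingers": 0.4},{"xyz": [0.2,-0.1,0.3],"delta_rot": [0,0,0],"fingers": 0.45},{"xyz": [0.2,-0.1,0.3],"delta_rot": [0,0,0],"fingers": 0.45}]' --grip_force 20

```text
clock: 4.27
tcp_pos: [0.5729, -0.0164, 0.1401]
orientation: [1.047, 2.957, 0.003]
contact_force: [0.3, -1.4, 0.6]
grip_width: 0.0465
```

```bash
python3 go.py 0.572,-.017,.138,.891
cat > z.py <<'E'
from h import *
import sys,json
o=r.get_obs();Rc=R.from_rotvec(o["orientation"]).as_matrix();t=o["tcp_pos"]
n=sys.argv[1];x0,y0,w,h,s=map(int,sys.argv[3:8]);im=imaging.grab_frame(n)
a=cv2.resize(im[y0:y0+h,x0:x0+w],None,fx=s,fy=s,interpolation=cv2.INTER_CUBIC);a=cv2.convertScaleAbs(a,alpha=1.6,beta=10)
for dz in(0,-.013,-.019,-.032):
  for dy in(-.5,0,.5):
    p=(proj(n,t+Rc@[0,dy*o["grip_width"],dz])[0]-[x0,y0]+.5)*s
    cv2.circle(a,(int(p[0]),int(p[1])),3,(0,0,255) if dz==0 else (0,255,0),-1)
P=json.load(open("P.json"))
for k in sys.argv[8:]: draw(a,n,k,P[k][:2],P[k][2],s,np.array([x0,y0])-.5,(0,255,255),P[k][3] if len(P[k])>3 else 0)
cv2.imwrite("pics/%s.png"%sys.argv[2],a)
E
python3 z.py side z6 235 140 85 80 7
```

```text
clk 4.27 tcp [ 0.5729 -0.0164  0.1401] yaw_y 0.890 tz [ 0.0056  0.0004 -1.    ] F [ 0.2739 -1.3609  0.5832] w 0.0465 j [ 0.4249  0.4526 -0.6498  1.8346  0.3301  0.9582  0.5225]
xyz cm [ 0.04 -0.1   0.21] rot deg [ 0.2  0.2 -0. ]
```

View pics/z6.png

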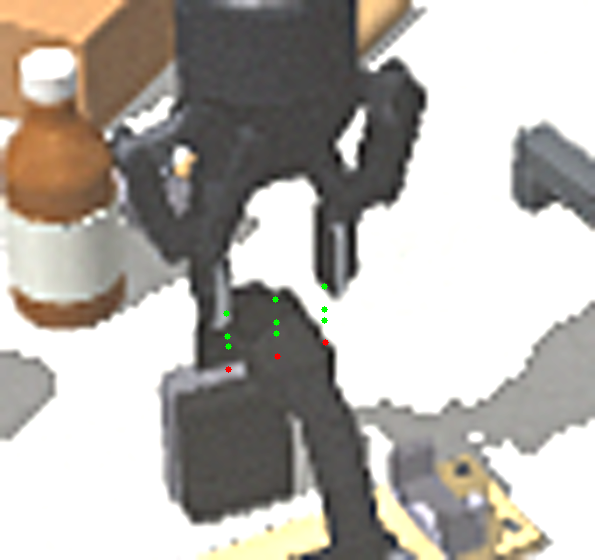

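Emit:
jog_arm --rows '[{"xyz": [0,-0.1,0.8],"delta_rot": [0,0,0],"fingers": 0.45},{"xyz": [0,-0.1,0.8],"delta_rot": [0,0,0],"fingers": 0.45},{"xyz": [0,-0.1,0.8],"delta_rot": [0,0,0],"fingers": 0.9},{"xyz": [0,-0.1,0.8],"delta_rot": [0,0,0],"fingers": 0.9},{"xyz": [0,-0.1,0.8],"delta_rot": [0,0,0],"fingers": 0.9}]' --grip_force 40

```text
clock: 4.73
tcp_pos: [0.5723, -0.0172, 0.132]
orientation: [1.047, 2.957, 0.003]
contact_force: [-0.7, -0.1, 0.4]
grip_width: 0.0113
```

```bash
python3 go.py 0.572,-.017,.138,.891; python3 z.py side z7 235 140 85 80 7
```

```text
clk 4.73 tcp [ 0.5723 -0.0172  0.132 ] yaw_y 0.890 tz [ 0.0054  0.0004 -1.    ] F [-0.7418 -0.1387  0.4312] w 0.0113 j [ 0.4224  0.4614 -0.6456  1.8428  0.3379  0.9431  0.5171]
xyz cm [ 0.03 -0.01 -0.6 ] rot deg [ 0.2  0.2 -0. ]
```

View pics/z7.png

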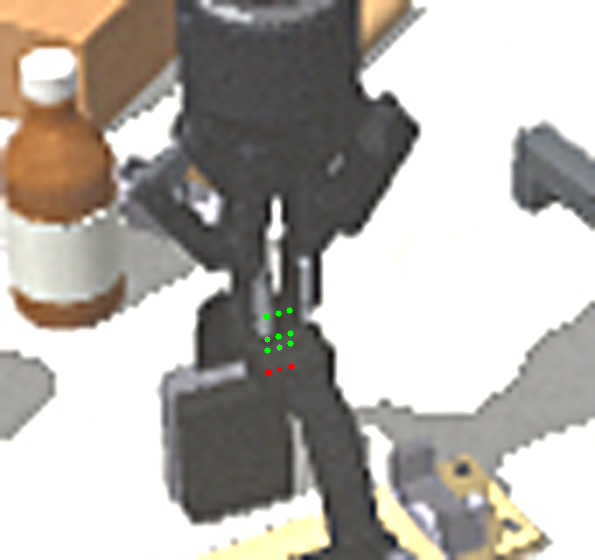

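Run:
```python
from h import *
t=np.array([.1823,-.6492,.201]);Rc=R.from_rotvec([-3.1104,-.4285,.0006]).as_matrix()
out=[]
for n,(x0,y0,w,h) in {"side":(425,40,60,80),"top":(490,330,70,80)}.items():
    im=cv2.imread(f"pics/{n}0.png");s=6
    a=cv2.resize(im[y0:y0+h,x0:x0+w],None,fx=s,fy=s,interpolation=cv2.INTER_CUBIC);a=cv2.convertScaleAbs(a,alpha=1.6,beta=20)
    for dz in(0,-.013,-.032):
      for dy in(-.043,0,.043):
        p=(proj(n,t+Rc@[0,dy,dz])[0]-[x0,y0]+.5)*s;cv2.circle(a,(int(p[0]),int(p[1])),3,(0,0,255) if dz==0 else (0,255,0),-1)
    out.append(a)
cv2.imwrite("pics/st.png",np.hstack(out))
```

View pics/st.png

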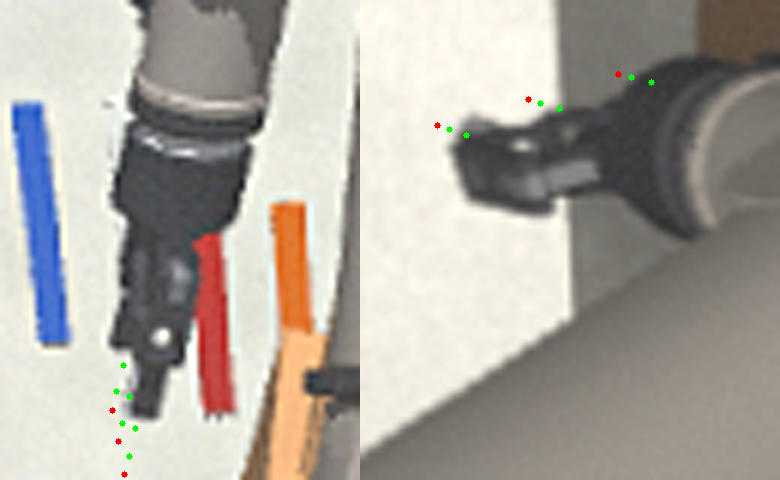

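Run:
```python
from h import *
print(proj("top",[0,0,0]),proj("side",[0,0,0]))
out=[]
for n,(x0,y0,w,h) in {"side":(395,230,110,90),"top":(230,335,110,85)}.items():
    im=cv2.imread(f"pics/{n}0.png");s=3.5
    a=cv2.resize(im[y0:y0+h,x0:x0+w],None,fx=s,fy=s,interpolation=cv2.INTER_CUBIC);a=cv2.convertScaleAbs(a,alpha=1.6,beta=20)
    for rad in(.02,.1,.12,.15):
      for p,q in circ(0,0,0.0,rad):
        p=(proj(n,p)[0]-[x0,y0]+.5)*s;cv2.circle(a,(int(p[0]),int(p[1])),1,(0,0,255),-1)
    out.append(a[:297])
cv2.imwrite("pics/base.png",np.hstack([cv2.copyMakeBorder(b,0,320-b.shape[0],0,0,0) for b in out]))
im=imaging.grab_frame("side");cv2.imwrite("pics/s2.png",im);cv2.imwrite("pics/t2.png",imaging.grab_frame("top"))
```

```text
[[282.09735834 398.70985229]] [[445.97576212 286.70318631]]
```

View pics/base.png

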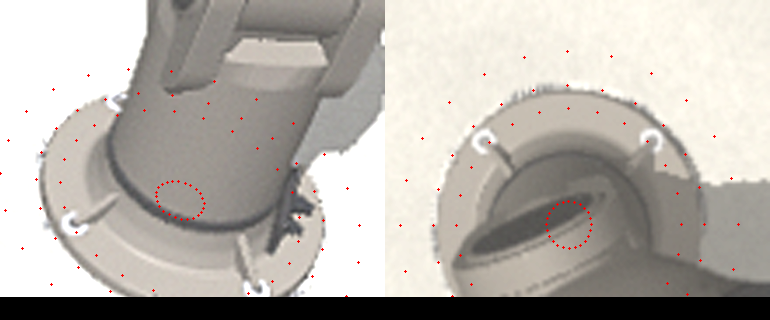

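View pics/s2.png

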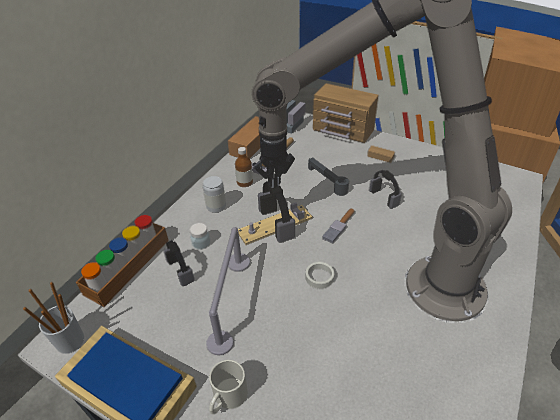

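View pics/t2.png

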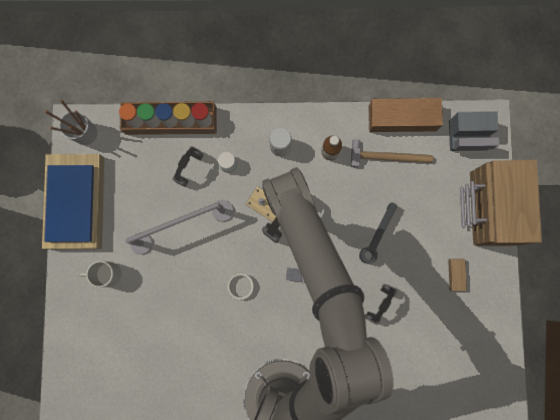

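Run:
```python
from h import *
np.set_printoptions(precision=4,suppress=True)
t=np.array([.1823,-.6492,.201]);Rc=R.from_rotvec([-3.1104,-.4285,.0006]).as_matrix()
print(t+Rc@[0,-.043,-.013],t+Rc@[0,.043,-.013])
for a in((506.7,357.5),(505,352),(509,362)):
  for b in((449.2,108.7),(447,108)): print(a,b,tri("top",a,"side",b))
# current: side tips
o=r.get_obs();x0,y0,s=235,140,7
for p in((270,335),(312,320),(290,328)):
    q=(p[0]/s+x0,p[1]/s+y0);t_,d=ray("side",q)
    for z in(.132,.15,.16,.165,.17): print(p,z,onz("side",q,z))
```

```text
[ 0.1707 -0.6078  0.2141] [ 0.1939 -0.6906  0.2139]
(506.7, 357.5) (449.2, 108.7) (array([ 0.1618, -0.5983,  0.2494]), np.float64(0.006033806862782337))
(506.7, 357.5) (447, 108) (array([ 0.166 , -0.5962,  0.2523]), np.float64(0.013779246034150842))
(505, 352) (449.2, 108.7) (array([ 0.1687, -0.5971,  0.248 ]), np.float64(0.008295867713229729))
(505, 352) (447, 108) (array([ 0.1729, -0.5951,  0.2508]), np.float64(0.0005157588313928479))
(509, 362) (449.2, 108.7) (array([ 0.1562, -0.602 ,  0.2494]), np.float64(0.018084703758167082))
(509, 362) (447, 108) (array([ 0.1604, -0.5997,  0.2525]), np.float64(0.02581313488288808))
(270, 335) 0.132 [ 0.5855 -0.0356  0.132 ]
(270, 335) 0.15 [ 0.5743 -0.016   0.15  ]
(270, 335) 0.16 [ 0.5681 -0.0051  0.16  ]
(270, 335) 0.165 [0.565  0.0004 0.165 ]
(270, 335) 0.17 [0.5619 0.0058 0.17  ]
(312, 320) 0.132 [ 0.5735 -0.0538  0.132 ]
(312, 320) 0.15 [ 0.5626 -0.0338  0.15  ]
(312, 320) 0.16 [ 0.5565 -0.0227  0.16  ]
(312, 320) 0.165 [ 0.5535 -0.0171  0.165 ]
(312, 320) 0.17 [ 0.5505 -0.0116  0.17  ]
(290, 328) 0.132 [ 0.5798 -0.0442  0.132 ]
(290, 328) 0.15 [ 0.5687 -0.0244  0.15  ]
(290, 328) 0.16 [ 0.5626 -0.0134  0.16  ]
(290, 328) 0.165 [ 0.5595 -0.0079  0.165 ]
(290, 328) 0.17 [ 0.5564 -0.0023  0.17  ]
```

The fingers closed to 11 mm, so they missed the pad. The picture shows the tips at about z=0.155 while the telemetry says 0.132, so the real tip is about 2 cm higher than reported. I'll reopen, go lower and close again.

Emit:
jog_arm --rows '[{"xyz": [0,0,0],"delta_rot": [0,0,0],"fingers": 0.2},{"xyz": [0,0,0],"delta_rot": [0,0,0],"fingers": 0.2},{"xyz": [0,0,0],"delta_rot": [0,0,0],"fingers": 0.2},{"xyz": [0,0,0.8],"delta_rot": [0,0,0],"fingers": 0.2},{"xyz": [0,0,1.6],"delta_rot": [0,0,0],"fingers": 0.2}]'

```text
clock: 5.3
tcp_pos: [0.5729, -0.0172, 0.1159]
orientation: [1.047, 2.955, 0.004]
contact_force: [-0.3, -0.3, -0.0]
grip_width: 0.0669
```

```bash
python3 go.py 0.572,-.017,.11,.891; python3 z.py side z8 235 140 85 80 7
```

```text
clk 5.30 tcp [ 0.5729 -0.0172  0.1159] yaw_y 0.890 tz [ 0.0067  0.0003 -1.    ] F [-0.2999 -0.3253 -0.0427] w 0.0669 j [ 0.4134  0.481  -0.636   1.8559  0.3558  0.9128  0.5023]
xyz cm [ 0.08 -0.04  0.59] rot deg [ 0.3  0.3 -0.1]
```

View pics/z8.png

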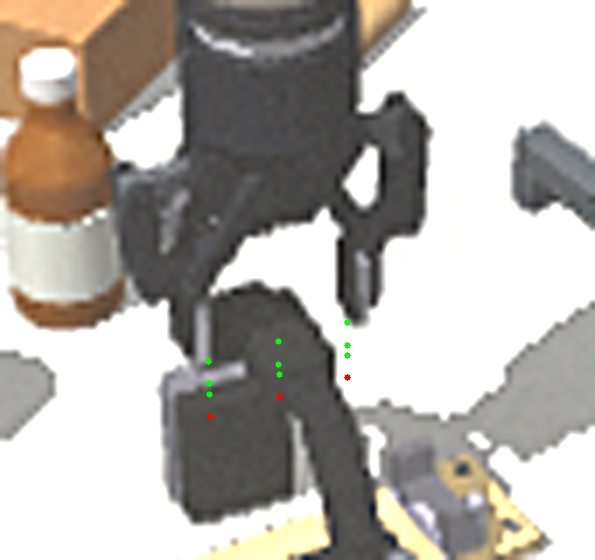

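Emit:
jog_arm --rows '[{"xyz": [0,0,0],"delta_rot": [0,0,0],"fingers": 0.5},{"xyz": [0,0,0],"delta_rot": [0,0,0],"fingers": 0.9},{"xyz": [0,0,0],"delta_rot": [0,0,0],"fingers": 0.9},{"xyz": [0,0,0],"delta_rot": [0,0,0],"fingers": 0.9},{"xyz": [0,0,0],"delta_rot": [0,0,0],"fingers": 0.9}]' --grip_force 40

```text
clock: 5.77
tcp_pos: [0.5713, -0.0174, 0.1137]
orientation: [1.048, 2.959, 0.002]
contact_force: [0.3, 0.7, -2.9]
grip_width: 0.0334
```

```bash
python3 go.py; python3 z.py side z9 235 140 85 80 7
```

```text
clk 5.77 tcp [ 0.5713 -0.0174  0.1137] yaw_y 0.890 tz [ 0.0032  0.0003 -1.    ] F [ 0.2654  0.7458 -2.8857] w 0.0334 j [ 0.4132  0.4832 -0.6351  1.8583  0.3564  0.9119  0.5018]
```

View pics/z9.png

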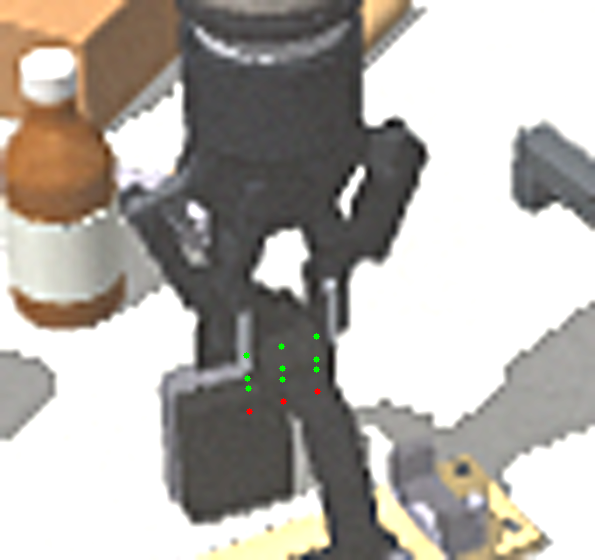

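The grip is good: the width is 33.4 mm and about 2.9 N of weight is felt. Next I lift straight up.

Emit:
jog_arm --rows '[{"xyz": [0,0,-3],"delta_rot": [0,0,0],"fingers": 0.9},{"xyz": [0,0,-7],"delta_rot": [0,0,0],"fingers": 0.9},{"xyz": [0,0,-11],"delta_rot": [0,0,0],"fingers": 0.9},{"xyz": [0,0,-15],"delta_rot": [0,0,0],"fingers": 0.9},{"xyz": [0,0,-19],"delta_rot": [0,0,0],"fingers": 0.9}]'

```text
clock: 6.23
tcp_pos: [0.57, -0.0175, 0.3055]
orientation: [1.048, 2.959, 0.002]
contact_force: [1.4, 0.0, -2.2]
grip_width: 0.0335
```

```bash
python3 go.py 0.539,.317,.31,1.951; python3 z.py side z10 215 90 110 110 5; python3 -c "
from h import *
cv2.imwrite('pics/t10.png',imaging.grab_frame('top'))"
```

```text
clk 6.23 tcp [ 0.57   -0.0175  0.3055] yaw_y 0.890 tz [ 0.0027  0.0003 -1.    ] F [ 1.4203  0.0491 -2.1807] w 0.0335 j [ 0.4848  0.2956 -0.7022  1.6436  0.1984  1.2724  0.6363]
xyz cm [23.45 24.05 -0.45] rot deg [  0.    0.2 -60.8]
```

View pics/z10.png

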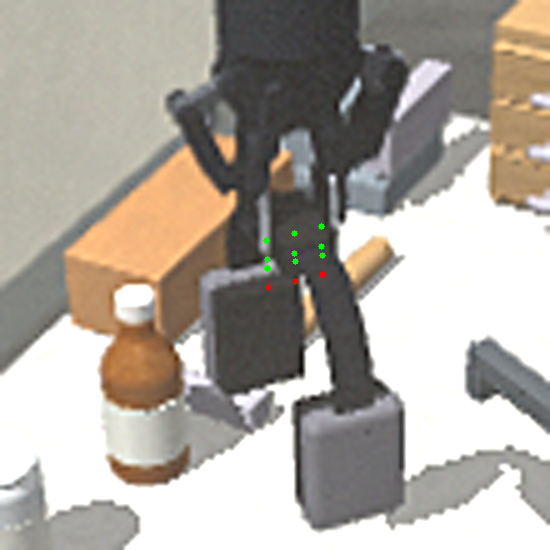

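View pics/t10.png

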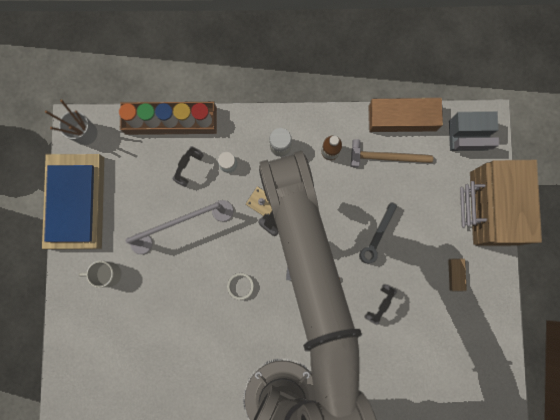

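Emit:
jog_arm --rows '[{"xyz": [2.3,2.4,0],"delta_rot": [0,0,-6],"fingers": 0.9},{"xyz": [4.7,4.8,0],"delta_rot": [0,0,-12],"fingers": 0.9},{"xyz": [7,7.2,0],"delta_rot": [0,0,-18],"fingers": 0.9},{"xyz": [9.4,9.6,0],"delta_rot": [0,0,-24],"fingers": 0.9},{"xyz": [11.7,12,0],"delta_rot": [0,0,-30],"fingers": 0.9}]'

```text
clock: 6.75
tcp_pos: [0.5579, 0.1517, 0.31]
orientation: [0.238, 3.118, 0.001]
contact_force: [-0.5, -0.0, -2.4]
grip_width: 0.0328
```

```bash
python3 go.py 0.539,.317,.31,1.951
```

```text
clk 6.75 tcp [0.5579 0.1517 0.31  ] yaw_y 1.419 tz [ 0.0146 -0.0006 -0.9999] F [-0.493  -0.0073 -2.436 ] w 0.0328 j [ 0.2936  0.3358 -0.8567  1.6216  0.2702  1.2925  0.8114]
xyz cm [ 4.38 16.06 -0.03] rot deg [ -0.1   0.8 -30.5]
```

Emit:
jog_arm --rows '[{"xyz": [0.9,3.2,0],"delta_rot": [0,0,-6],"fingers": 0.9},{"xyz": [1.8,6.4,0],"delta_rot": [0,0,-12],"fingers": 0.9},{"xyz": [2.6,9.6,0],"delta_rot": [0,0,-18],"fingers": 0.9},{"xyz": [3.5,12.8,0],"delta_rot": [0,0.4,-24.5],"fingers": 0.9},{"xyz": [4.4,16,0],"delta_rot": [0,0.8,-30.5],"fingers": 0.9}]'

```text
clock: 7.17
tcp_pos: [0.5381, 0.3174, 0.3086]
orientation: [0.602, -3.083, 0.005]
contact_force: [0.6, -0.3, -2.1]
grip_width: 0.033
```

```bash
python3 go.py 0.539,.317,.31,1.951;  python3 z.py side z11 150 100 150 150 4 rail; python3 z.py top t11 100 110 180 160 4 rail
```

```text
clk 7.17 tcp [0.5381 0.3174 0.3086] yaw_y 1.956 tz [-0.0002 -0.0033 -1.    ] F [ 0.6102 -0.292  -2.074 ] w 0.0330 j [ 0.0401  0.4767 -0.9687  1.4974  0.3975  1.3783  1.0027]
xyz cm [-0.07 -0.07 -0.14] rot deg [-0.2 -0.1  0.3]
```

View pics/z11.png

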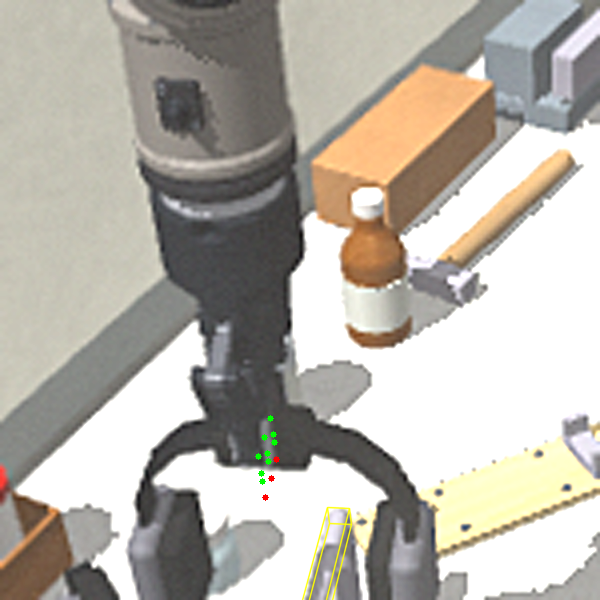

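View pics/t11.png

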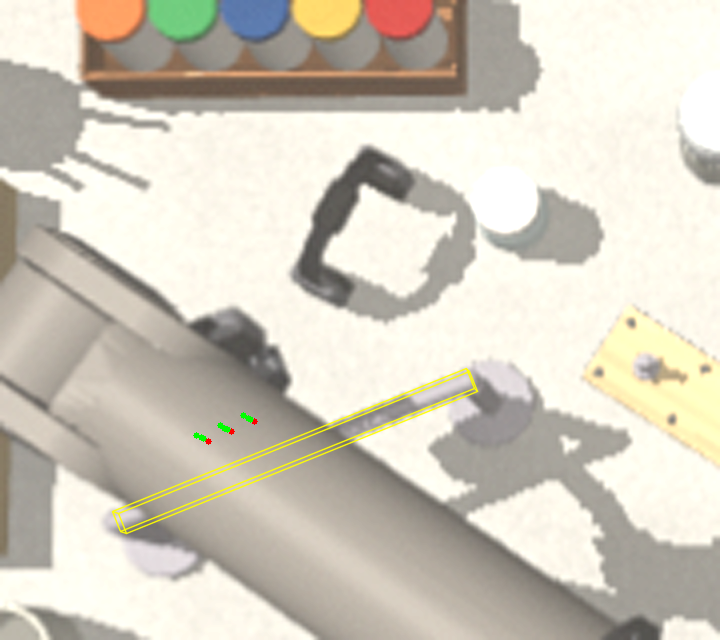

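Run:
```python
from h import *
np.set_printoptions(precision=3,suppress=True)
for p in((295,280),(345,305),(410,190),(500,205)): print(p,onz("top",(p[0]/4+100,p[1]/4+110),.05))
th=.385;c,s=np.cos(th),np.sin(th)
for m in((.09,.031),(.09,-.031),(.055,.031),(-.09,.031),(-.09,-.031)): print(m,.538+c*m[0]-s*m[1],.317+s*m[0]+c*m[1])
```

```text
(295, 280) [0.683 0.337 0.05 ]
(345, 305) [0.663 0.298 0.05 ]
(410, 190) [0.755 0.247 0.05 ]
(500, 205) [0.742 0.175 0.05 ]
(0.09, 0.031) 0.6097695257014142 0.37953107372014383
(0.09, -0.031) 0.6330541921797592 0.32206957089440635
(0.055, 0.031) 0.5773315805578527 0.3663865039339813
(-0.09, 0.031) 0.4429458078202409 0.31193042910559365
(-0.09, -0.031) 0.46623047429858594 0.2544689262798562
```

Emit:
jog_arm --rows '[{"xyz": [0,0,3],"delta_rot": [0,0,0.3],"fingers": 0.9},{"xyz": [0,0,6],"delta_rot": [0,0,0.3],"fingers": 0.9},{"xyz": [0,0,9],"delta_rot": [0,0,0.3],"fingers": 0.9},{"xyz": [0,0,12],"delta_rot": [0,0,0.3],"fingers": 0.9},{"xyz": [0,0,13],"delta_rot": [0,0,0.3],"fingers": 0.9}]'

```text
clock: 7.68
tcp_pos: [0.5326, 0.3202, 0.1731]
orientation: [0.602, -3.074, 0.002]
contact_force: [0.4, -1.5, -3.5]
grip_width: 0.0329
```

```bash
python3 go.py 0.539,.317,.132,1.951;  python3 z.py side z12 160 140 130 150 4 rail
```

```text
clk 7.68 tcp [0.5326 0.3202 0.1731] yaw_y 1.957 tz [-0.0087 -0.0032 -1.    ] F [ 0.4312 -1.5481 -3.5493] w 0.0329 j [ 0.0025  0.5845 -0.9137  1.6655  0.4942  1.1507  0.915 ]
xyz cm [-0.51 -0.53  4.11] rot deg [ 0.  -0.5  0.4]
```

View pics/z12.png

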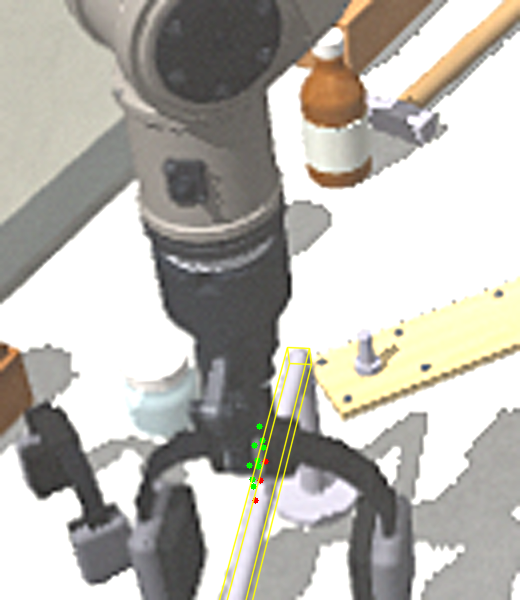

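Run:
```python
from h import *
f=lambda X:((proj("side",X)-[160,140]+.5)*4).round(0)
print(f([.5326,.3202,.193]),f([.539,.317,.15]),f([.5326+.01,.3202,.193]),f([.539,.317,.142]))
th=.38;u=np.array([-np.sin(th),np.cos(th),0])
for k in(-.14,-.05,0,.05):print(k,f(np.array([.539,.317,.15])+k*u))
```

```text
[[257. 459.]] [[259. 498.]] [[244. 454.]] [[260. 506.]]
-0.14 [[299. 348.]]
-0.05 [[274. 441.]]
0 [[259. 498.]]
0.05 [[243. 558.]]
```

Emit:
jog_arm --rows '[{"xyz": [-0.2,-0.4,1.2],"delta_rot": [0,0,0.3],"fingers": 0.9},{"xyz": [-0.2,-0.5,2.2],"delta_rot": [0,-0.4,0.3],"fingers": 0.9},{"xyz": [-0.2,-0.5,3.0],"delta_rot": [0,-0.4,0.3],"fingers": 0.9},{"xyz": [-0.2,-0.5,3.4],"delta_rot": [0,-0.4,0.3],"fingers": 0.9},{"xyz": [-0.2,-0.5,3.6],"delta_rot": [0,-0.4,0.3],"fingers": 0.9}]'

```text
clock: 8.15
tcp_pos: [0.5361, 0.3163, 0.1371]
orientation: [0.595, -3.082, -0.0]
contact_force: [0.3, 0.1, -2.5]
grip_width: 0.0331
```

```bash
python3 go.py 0.537,.317,.132,1.951;  python3 z.py side z13 160 140 130 150 4
```

```text
clk 8.15 tcp [0.5361 0.3163 0.1371] yaw_y 1.952 tz [-0.0025 -0.0004 -1.    ] F [ 0.2727  0.1406 -2.4538] w 0.0331 j [-0.0052  0.6179 -0.89    1.7017  0.5323  1.0855  0.889 ]
xyz cm [-0.11  0.03  0.51] rot deg [ 0.  -0.1  0.1]
```

View pics/z13.png

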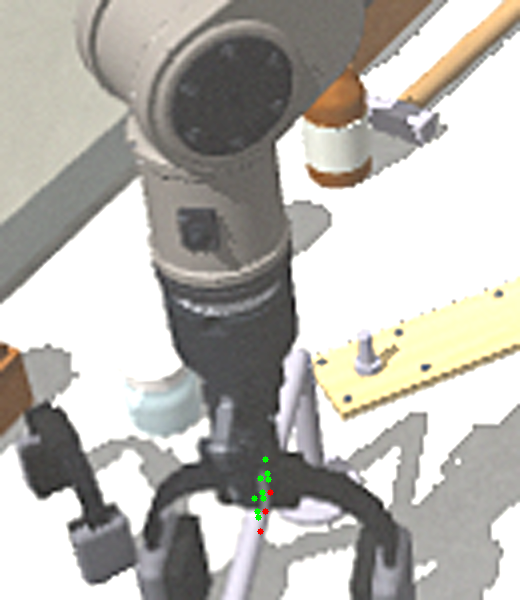

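Emit:
jog_arm --rows '[{"xyz": [0,0,0.15],"delta_rot": [0,0,0],"fingers": 0.9},{"xyz": [0,0,0.3],"delta_rot": [0,0,0],"fingers": 0.9},{"xyz": [0,0,0.4],"delta_rot": [0,0,0],"fingers": 0.9},{"xyz": [0,0,0.5],"delta_rot": [0,0,0],"fingers": 0.9},{"xyz": [0,0,0.5],"delta_rot": [0,0,0],"fingers": 0.9}]'

```text
clock: 8.62
tcp_pos: [0.5361, 0.3164, 0.1321]
orientation: [0.595, -3.082, -0.0]
contact_force: [0.2, -0.0, -2.1]
grip_width: 0.0327
```

```bash
python3 go.py 0.537,.317,.132,1.951
```

```text
clk 8.62 tcp [0.5361 0.3164 0.1321] yaw_y 1.952 tz [-0.0025 -0.0004 -1.    ] F [ 0.2184 -0.0287 -2.0563] w 0.0327 j [-0.0078  0.6232 -0.8866  1.7059  0.5375  1.0775  0.885 ]
xyz cm [-0.11  0.02  0.01] rot deg [ 0.  -0.1  0.1]
```

Emit:
jog_arm --rows '[{"xyz": [0,0,0.1],"delta_rot": [0,0,0],"fingers": 0.9},{"xyz": [0,0,0.2],"delta_rot": [0,0,0],"fingers": 0.9},{"xyz": [0,0,0.3],"delta_rot": [0,0,0],"fingers": 0.9},{"xyz": [0,0,0.35],"delta_rot": [0,0,0],"fingers": 0.9},{"xyz": [0,0,0.35],"delta_rot": [0,0,0],"fingers": 0.9}]'

```text
clock: 9.03
tcp_pos: [0.5362, 0.3165, 0.1296]
orientation: [0.595, -3.083, 0.0]
contact_force: [-1.7, -2.0, 4.7]
grip_width: 0.0329
```

```bash
python3 go.py 0.537,.317,.132,1.951
```

```text
clk 9.03 tcp [0.5362 0.3165 0.1296] yaw_y 1.952 tz [-0.0018 -0.0006 -1.    ] F [-1.6584 -2.0184  4.687 ] w 0.0329 j [-0.0094  0.6258 -0.8849  1.7079  0.5409  1.0735  0.8822]
xyz cm [-0.09  0.02 -0.24] rot deg [ 0.  -0.1  0.1]
```

Contact with the bar is felt: Fz went from -2.1 to +4.7 at the expected height. Releasing.

Emit:
jog_arm --rows '[{"xyz": [0,0,0],"delta_rot": [0,0,0],"fingers": 0.2},{"xyz": [0,0,0],"delta_rot": [0,0,0],"fingers": 0.2},{"xyz": [0,0,0],"delta_rot": [0,0,0],"fingers": 0.2},{"xyz": [0,0,0],"delta_rot": [0,0,0],"fingers": 0.2},{"xyz": [0,0,-2],"delta_rot": [0,0,0],"fingers": 0.2}]'

```text
clock: 9.45
tcp_pos: [0.5346, 0.3146, 0.1462]
orientation: [0.594, -3.077, 0.004]
contact_force: [0.3, -0.4, 0.5]
grip_width: 0.0682
```

```bash
python3 go.py;  python3 z.py side z14 160 140 130 150 4
```

```text
clk 9.45 tcp [0.5346 0.3146 0.1462] yaw_y 1.952 tz [-0.007  -0.0042 -1.    ] F [ 0.2555 -0.4341  0.4841] w 0.0682 j [-0.0004  0.6081 -0.8958  1.6943  0.5203  1.1051  0.8979]
```

View pics/z14.png

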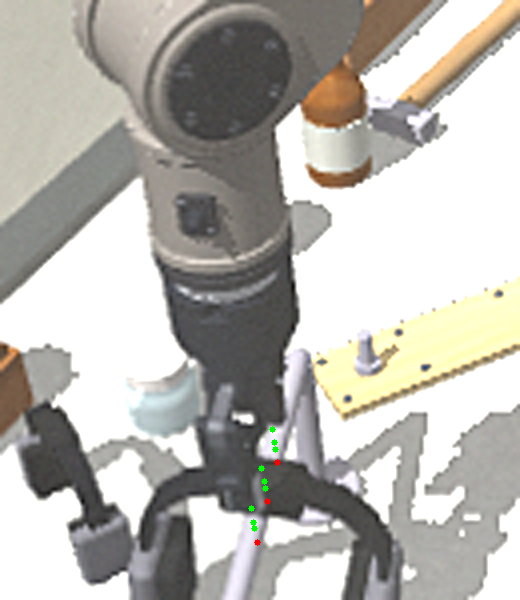

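The picture shows the defenders hanging on the bar: crown over the bar at zoom (260,490), one cup on each side, fingers off. Retreat.

Emit:
jog_arm --rows '[{"xyz": [0,0,-3],"delta_rot": [0,0,0],"fingers": 0},{"xyz": [0,0,-7],"delta_rot": [0,0,0],"fingers": 0},{"xyz": [0,0,-11],"delta_rot": [0,0,4],"fingers": 0},{"xyz": [0,-2,-13],"delta_rot": [0,0,10],"fingers": 0},{"xyz": [0,-5,-13],"delta_rot": [0,0,16],"fingers": 0}]'

```text
clock: 9.92
tcp_pos: [0.5555, 0.2765, 0.2889]
orientation: [-0.163, 3.13, 0.012]
contact_force: [0.4, 0.6, -0.5]
grip_width: 0.0851
```

```bash
python3 go.py .4912,-.2965,.25,1.086 .51,.05,.27,1.45;  python3 z.py side z15 160 140 150 150 4 jig; python3 z.py top t15 240 160 180 120 4 jig lever
```

```text
clk 9.92 tcp [0.5555 0.2765 0.2889] yaw_y 1.675 tz [ 0.0073  0.0078 -0.9999] F [ 0.3596  0.6025 -0.525 ] w 0.0851 j [ 0.0884  0.4532 -0.9052  1.5484  0.364   1.3073  0.8151]
xyz cm [ 12.37 -56.35   3.39] rot deg [ 0.5  0.3 33.7]
xyz cm [  6.89 -22.07   1.68] rot deg [ 0.5  0.4 12.9]
```

View pics/z15.png

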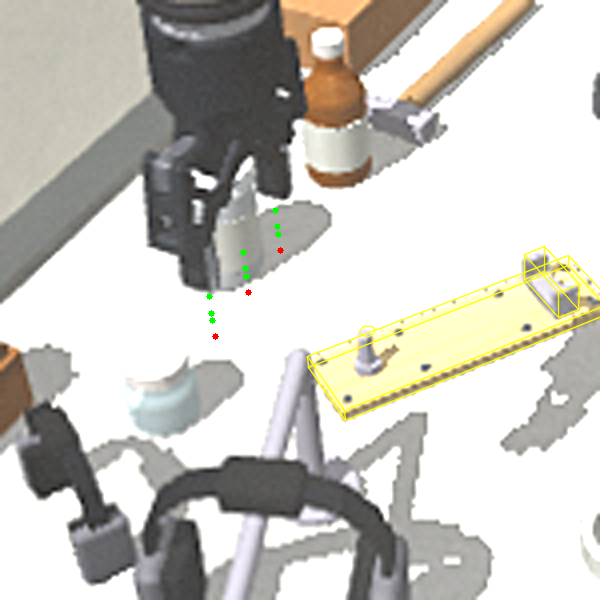

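View pics/t15.png

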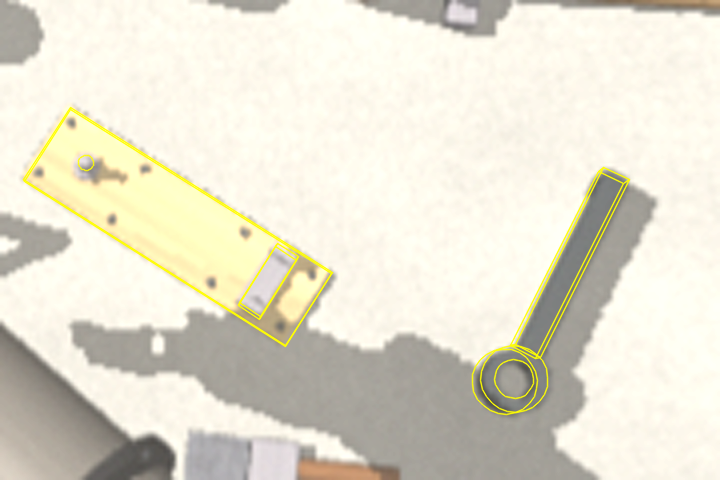

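```bash
cat > fl.py <<'E'
from h import *
import json
from scipy.optimize import minimize
P=json.load(open("P.json"));ref=P["lever"][:3]
S=4;big={}
for n in("top","side"):
    imaging.grab_frame(n);L=imaging.cut_out(n,"lever");p0=proj(n,[ref[0],ref[1],.03])[0]
    d=min(L,key=lambda d:np.linalg.norm(np.array(d["position"])-p0));print(n,d["position"],d["conf"],d["region"].sum())
    big[n]=cv2.resize(d["region"].astype(np.uint8),None,fx=S,fy=S,interpolation=cv2.INTER_NEAREST)
a=np.linspace(0,2*np.pi,24)
def bx(x0,x1,y0,y1,z0,z1): return np.array([[x,y,z] for x in(x0,x1) for y in(y0,y1) for z in(z0,z1)],float)
parts=[np.r_[np.c_[.026*np.cos(a),.08+.026*np.sin(a),0*a],np.c_[.026*np.cos(a),.08+.026*np.sin(a),0*a+.05]],bx(-.011,.011,-.102,.06,.024,.046),bx(-.011,.011,-.102,-.08,0,.046)]
def sil(n,p):
    im=np.zeros((420*S,560*S),np.uint8);c,s=np.cos(p[2]),np.sin(p[2]);Rm=np.array([[c,-s,0],[s,c,0],[0,0,1]])
    for v in parts:
        q=(proj(n,v@Rm.T+[p[0],p[1],0])+.5)*S;cv2.fillConvexPoly(im,cv2.convexHull(q.astype(np.int32)),1)
    return im
def cost(x,ns):
    p=np.array(ref)+np.array(x)*[.01,.01,.1];c=0
    for n in ns:
        k=sil(n,p);c+=1-(k&big[n]).sum()/(k|big[n]).sum()
    return c
for ns in(("top",),("side",),("top","side")):
    m=minimize(cost,[0,0,0],args=(ns,),method="Nelder-Mead",options=dict(initial_simplex=[[0,0,0],[.5,0,0],[0,.5,0],[0,0,.5]],maxiter=100,xatol=.02,fatol=1e-4))
    p=np.array(ref)+m.x*[.01,.01,.1];print(ns,p.round(4),m.fun)
P["lever"]=p.tolist();json.dump(P,open("P.json","w"))
print("grasp",p[0]-.026*np.sin(p[2]),p[1]+.026*np.cos(p[2]))
E
python3 fl.py;python3 z.py top t16 330 190 100 80 7 lever;python3 z.py side s16 295 145 65 60 8 lever
```

```text
top [376.4, 240.8] 0.72 599
side [334.3, 173.6] 0.78 490
('top',) [ 0.5158 -0.3116  1.0838] 0.14513468938977458
('side',) [ 0.5126 -0.3096  1.0894] 0.1523602821486707
('top', 'side') [ 0.5142 -0.3111  1.0899] 0.3069877982408886
grasp 0.49115250630835605 -0.29905184332087476
```

View pics/t16.png

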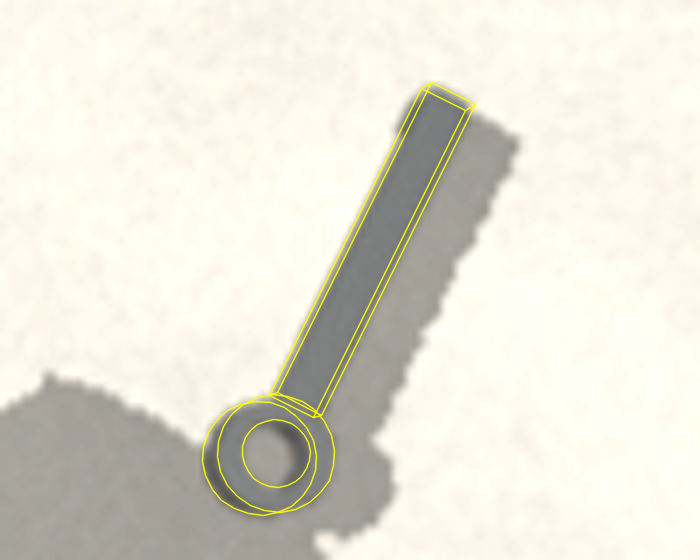

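View pics/s16.png

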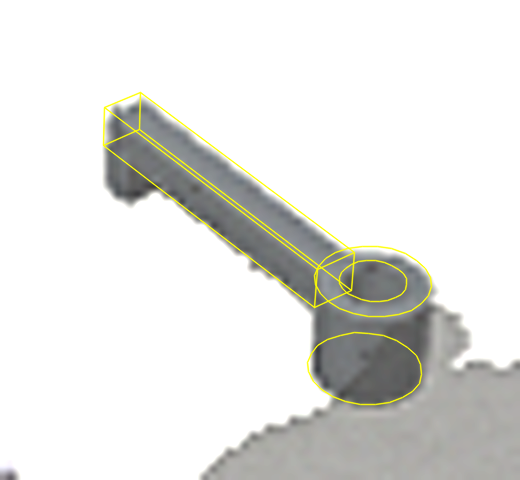

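The lever overlay fits within about a pixel in both views: boss at top (369,254), toe at (394,203). Its grasp point is about (0.491, -0.299). Moving there.

Emit:
jog_arm --rows '[{"xyz": [0.9,-3.9,0],"delta_rot": [0,0,2],"fingers": 0},{"xyz": [1.8,-7.9,0],"delta_rot": [0,0,4],"fingers": 0},{"xyz": [2.7,-11.8,0.5],"delta_rot": [0,0,7],"fingers": 0},{"xyz": [3.6,-15.7,0.5],"delta_rot": [0,0,10],"fingers": 0},{"xyz": [4.5,-19.6,0.5],"delta_rot": [0,0,13],"fingers": 0}]'

```text
clock: 10.73
tcp_pos: [0.5294, 0.0713, 0.2762]
orientation: [-0.193, -3.133, -0.001]
contact_force: [1.3, -0.4, 0.0]
grip_width: 0.0852
```

```bash
python3 go.py .4912,-.2985,.2,1.088
```

```text
clk 10.73 tcp [0.5294 0.0713 0.2762] yaw_y 1.448 tz [-0.0023  0.001  -1.    ] F [ 1.3358 -0.4242  0.0007] w 0.0852 j [ 0.4666  0.2859 -0.8629  1.7536  0.2292  1.2098  0.9897]
xyz cm [ -0.76 -37.18   7.59] rot deg [ 0.  -0.1 20.6]
```

Emit:
jog_arm --rows '[{"xyz": [0,-4,0],"delta_rot": [0,0,2],"fingers": 0},{"xyz": [0,-8,0],"delta_rot": [0,0,4],"fingers": 0},{"xyz": [0,-12,0],"delta_rot": [0,0,6],"fingers": 0},{"xyz": [0,-16,0],"delta_rot": [0,0,9],"fingers": 0},{"xyz": [0,-20,0],"delta_rot": [0,0,12],"fingers": 0}]'

```text
clock: 11.15
tcp_pos: [0.5044, -0.1281, 0.2761]
orientation: [-0.52, -3.096, -0.001]
contact_force: [2.4, 0.3, 0.3]
grip_width: 0.0851
```

```bash
python3 go.py .4912,-.2985,.2,1.088
```

```text
clk 11.15 tcp [ 0.5044 -0.1281  0.2761] yaw_y 1.238 tz [-0.0022  0.001  -1.    ] F [2.3515 0.313  0.2812] w 0.0851 j [ 0.766   0.2315 -0.7411  1.788   0.1667  1.1886  1.2134]
xyz cm [ -4.34 -16.54   7.59] rot deg [ 0.  -0.1  8.6]
```

Emit:
jog_arm --rows '[{"xyz": [-0.9,-3.3,0],"delta_rot": [0,0,2],"fingers": 0},{"xyz": [-1.8,-6.6,0],"delta_rot": [0,0,4],"fingers": 0},{"xyz": [-2.7,-10,2],"delta_rot": [0,0,6],"fingers": 0},{"xyz": [-3.5,-13.3,4.5],"delta_rot": [0,0,7.5],"fingers": 0},{"xyz": [-4.3,-16.5,7.5],"delta_rot": [0,0,8.6],"fingers": 0}]'

```text
clock: 11.57
tcp_pos: [0.4919, -0.2972, 0.2032]
orientation: [0.752, 3.05, -0.001]
contact_force: [1.4, -0.5, 0.4]
grip_width: 0.0852
```

```bash
python3 go.py .4912,-.2985,.05,1.088
```

```text
clk 11.57 tcp [ 0.4919 -0.2972  0.2032] yaw_y 1.088 tz [-0.     -0.0005 -1.    ] F [ 1.3627 -0.46    0.374 ] w 0.0852 j [ 0.9138  0.3751 -0.6078  1.7671  0.2408  1.0741  1.3105]
xyz cm [ 0.01 -0.14 15.32] rot deg [-0.  0. -0.]
```

Emit:
jog_arm --rows '[{"xyz": [0,-0.1,3],"delta_rot": [0,0,0],"fingers": 0},{"xyz": [0,-0.1,6],"delta_rot": [0,0,0],"fingers": 0},{"xyz": [0,-0.1,9],"delta_rot": [0,0,0],"fingers": 0},{"xyz": [0,-0.1,12],"delta_rot": [0,0,0],"fingers": 0},{"xyz": [0,-0.1,14],"delta_rot": [0,0,0],"fingers": 0}]'

```text
clock: 11.98
tcp_pos: [0.4905, -0.2965, 0.0601]
orientation: [-0.748, -3.048, -0.002]
contact_force: [0.2, -0.9, 0.2]
grip_width: 0.0858
```

```bash
python3 go.py .4912,-.2985,.0,1.088; python3 z.py side s17 290 115 75 90 6 lever
```

```text
clk 11.98 tcp [ 0.4905 -0.2965  0.0601] yaw_y 1.090 tz [-0.0026  0.002  -1.    ] F [ 0.2305 -0.9287  0.239 ] w 0.0858 j [ 0.8506  0.5449 -0.5407  1.8884  0.3748  0.8132  1.2009]
xyz cm [-0.18 -0.15  6.01] rot deg [ 0.  -0.2  0.1]
```

View pics/s17.png

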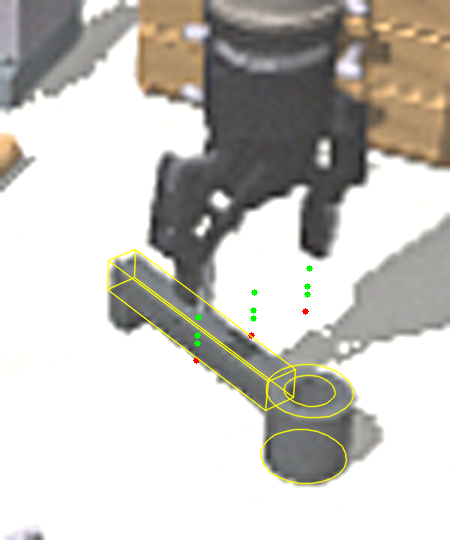

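```bash
python3 z.py top t17 330 180 90 90 6 lever
```

```text
(no output)
```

View pics/t17.png

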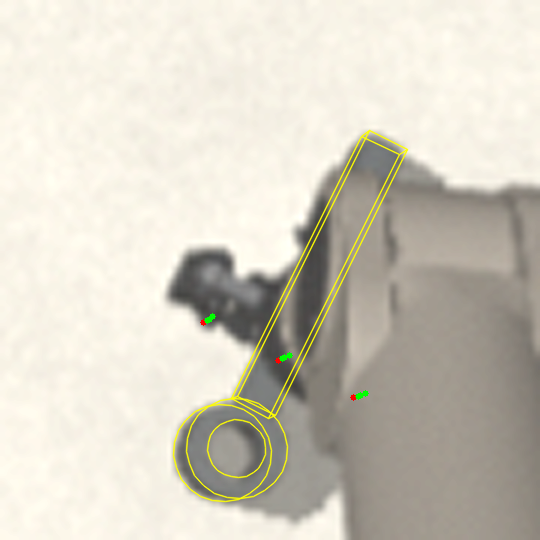

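Run:
```python
from h import *
np.set_printoptions(precision=4,suppress=True)
q=(258/6+290,278/6+115)
for z in(.07,.08,.09,.1,.11): print(onz("side",q,z))
o=r.get_obs();Rc=R.from_rotvec(o["orientation"]).as_matrix()
for d in(-.043,.043): print(d,(proj("side",o["tcp_pos"]+Rc@[0,d,-.013])-[290,115])*6)
```

```text
[ 0.5026 -0.3389  0.07  ]
[ 0.4977 -0.3254  0.08  ]
[ 0.4928 -0.3119  0.09  ]
[ 0.488  -0.2984  0.1   ]
[ 0.4831 -0.2849  0.11  ]
-0.043 [[305.8703 292.9507]]
0.043 [[195.9124 342.1555]]
```

Emit:
jog_arm --rows '[{"xyz": [-0.2,-0.15,1],"delta_rot": [0,0,0],"fingers": 0},{"xyz": [-0.2,-0.15,2],"delta_rot": [0,0,0],"fingers": 0},{"xyz": [-0.2,-0.15,3],"delta_rot": [0,0,0],"fingers": 0},{"xyz": [-0.2,-0.15,3],"delta_rot": [0,0,0],"fingers": 0},{"xyz": [-0.2,-0.15,3],"delta_rot": [0,0,0],"fingers": 0}]'

```text
clock: 12.5
tcp_pos: [0.49, -0.2979, 0.0294]
orientation: [-0.747, -3.044, -0.004]
contact_force: [-0.6, -0.7, 0.2]
grip_width: 0.0854
```

```bash
python3 go.py .4912,-.2985,.0,1.088; python3 z.py side s18 290 115 75 90 6 lever
```

```text
clk 12.50 tcp [ 0.49   -0.2979  0.0294] yaw_y 1.090 tz [-0.0063  0.0039 -1.    ] F [-0.6025 -0.6825  0.2448] w 0.0854 j [ 0.8335  0.5898 -0.5174  1.8997  0.4066  0.765   1.1782]
xyz cm [-0.15  0.    2.94] rot deg [ 0.  -0.4  0.1]
```

View pics/s18.png

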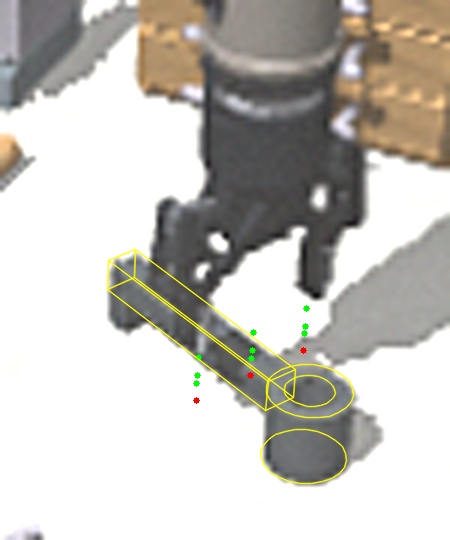

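Emit:
jog_arm --rows '[{"xyz": [-0.15,0,0.7],"delta_rot": [0,0,0],"fingers": 0},{"xyz": [-0.15,0,1.4],"delta_rot": [0,-0.2,0],"fingers": 0},{"xyz": [-0.15,0,2.1],"delta_rot": [0,-0.4,0],"fingers": 0},{"xyz": [-0.15,0,2.7],"delta_rot": [0,-0.4,0],"fingers": 0},{"xyz": [-0.15,0,2.7],"delta_rot": [0,-0.4,0],"fingers": 0}]'

```text
clock: 12.97
tcp_pos: [0.4903, -0.2982, 0.0012]
orientation: [-0.748, -3.049, -0.002]
contact_force: [-1.0, 0.1, -0.2]
grip_width: 0.0852
```

```bash
python3 go.py .4912,-.2985,.0,1.088; python3 z.py side s19 290 115 75 90 6 lever; python3 z.py top t19 330 180 90 90 6 lever;python3 - <<'E'
from h import *
import json
p=json.load(open("P.json"))["lever"];c,s=np.cos(p[2]),np.sin(p[2])
for y in(0,.015,.026,.037):
  for x in(-.011,.011): print(y,x,(proj("side",[p[0]+c*x-s*y,p[1]+s*x+c*y,.046])-[290,115]+.5)*6)
E
```

```text
clk 12.97 tcp [ 0.4903 -0.2982  0.0012] yaw_y 1.090 tz [-0.0017  0.0015 -1.    ] F [-0.9646  0.0813 -0.195 ] w 0.0852 j [ 0.8144  0.6282 -0.4928  1.9146  0.4401  0.7091  1.1506]
xyz cm [-0.09  0.01  0.12] rot deg [ 0.  -0.1  0.1]
0 -0.011 [[237.62131701 325.34887636]]
0 0.011 [[209.93228636 337.75076899]]
0.015 -0.011 [[253.28371292 337.06758657]]
0.015 0.011 [[225.53393344 349.61415391]]
0.026 -0.011 [[264.88347911 345.75127333]]
0.026 0.011 [[237.08994329 358.40563994]]
0.037 -0.011 [[276.58074701 354.51197486]]
0.037 0.011 [[248.74415124 367.27560828]]
```

View pics/s19.png

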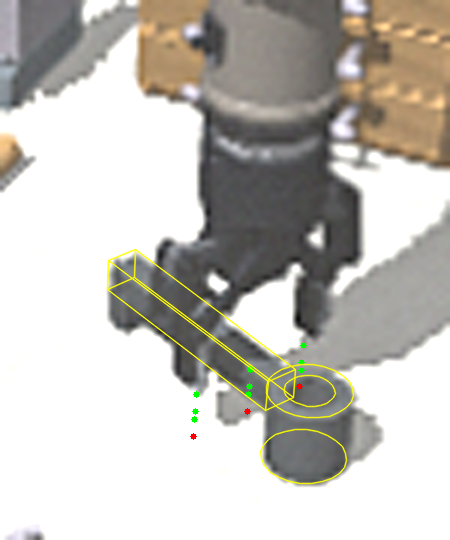

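View pics/t19.png

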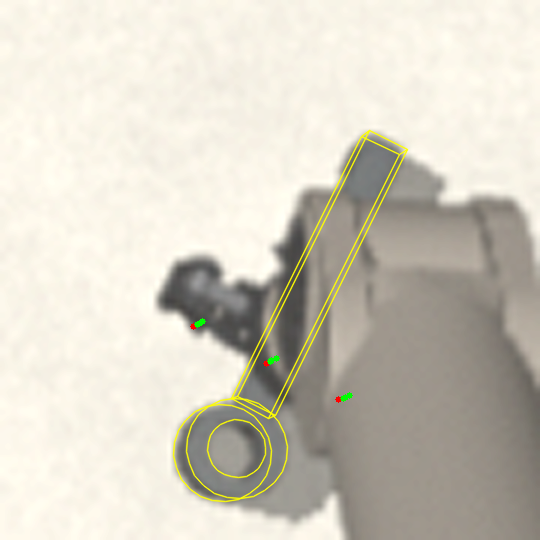

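Run:
```python
from h import *
import json
p=json.load(open("P.json"))["lever"];c,s=np.cos(p[2]),np.sin(p[2]);Rm=np.array([[c,-s],[s,c]])
for a in((193,385),(318,335),(255.5,360)):
  for h in(.01,.02,.03,.04,.05):
    X=onz("side",(a[0]/6+290,a[1]/6+115),h);print(a,h,X[:2].round(4),"lever xy",(Rm.T@(X[:2]-p[:2])).round(4))
```

```text
(193, 385) 0.01 [ 0.524 -0.295] lever xy [ 0.0188 -0.0013]
(193, 385) 0.02 [ 0.5192 -0.2828] lever xy [0.0274 0.0086]
(193, 385) 0.03 [ 0.5144 -0.2706] lever xy [0.036  0.0185]
(193, 385) 0.04 [ 0.5096 -0.2584] lever xy [0.0446 0.0284]
(193, 385) 0.05 [ 0.5048 -0.2462] lever xy [0.0532 0.0383]
(318, 335) 0.01 [ 0.4737 -0.3787] lever xy [-0.0787  0.0046]
(318, 335) 0.02 [ 0.4695 -0.3656] lever xy [-0.0691  0.0144]
(318, 335) 0.03 [ 0.4652 -0.3526] lever xy [-0.0595  0.0243]
(318, 335) 0.04 [ 0.4609 -0.3395] lever xy [-0.0499  0.0341]
(318, 335) 0.05 [ 0.4566 -0.3264] lever xy [-0.0403  0.0439]
(255.5, 360) 0.01 [ 0.4992 -0.3363] lever xy [-0.0293  0.0016]
(255.5, 360) 0.02 [ 0.4947 -0.3237] lever xy [-0.0202  0.0115]
(255.5, 360) 0.03 [ 0.4901 -0.311 ] lever xy [-0.0111  0.0214]
(255.5, 360) 0.04 [ 0.4856 -0.2984] lever xy [-0.002   0.0312]
(255.5, 360) 0.05 [ 0.481  -0.2858] lever xy [0.0071 0.0411]
```

Emit:
jog_arm --rows '[{"xyz": [-0.2,0,0.4],"delta_rot": [0,0,0],"fingers": 0},{"xyz": [-0.2,0,0.8],"delta_rot": [0,0,0],"fingers": 0},{"xyz": [-0.2,0,1.1],"delta_rot": [0,0,0],"fingers": 0},{"xyz": [-0.2,0,1.1],"delta_rot": [0,0,0],"fingers": 0},{"xyz": [-0.2,0,1.1],"delta_rot": [0,0,0],"fingers": 0}]'

```text
clock: 13.48
tcp_pos: [0.4929, -0.2993, -0.0088]
orientation: [-0.748, -3.051, -0.001]
contact_force: [0.1, -0.3, 0.3]
grip_width: 0.0857
```

```bash
python3 go.py; python3 z.py side s20 290 115 75 90 6
```

```text
clk 13.48 tcp [ 0.4929 -0.2993 -0.0088] yaw_y 1.090 tz [-0.0005  0.001  -1.    ] F [ 0.0981 -0.2971  0.3344] w 0.0857 j [ 0.8063  0.6457 -0.4835  1.9122  0.4517  0.6934  1.1418]
```

View pics/s20.png

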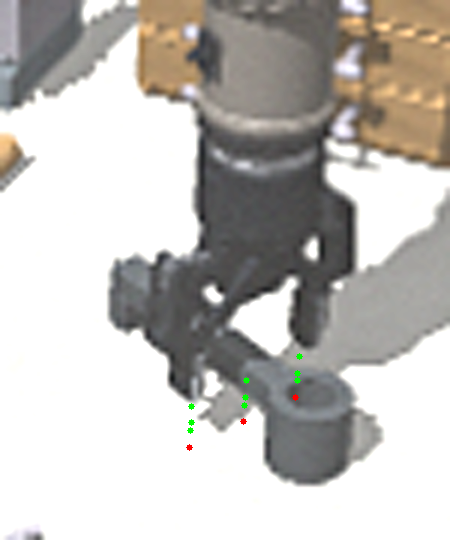

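Emit:
jog_arm --rows '[{"xyz": [0,0,0],"delta_rot": [0,0,0],"fingers": 0.5},{"xyz": [0,0,0],"delta_rot": [0,0,0],"fingers": 0.8},{"xyz": [0,0,0],"delta_rot": [0,0,0],"fingers": 0.95},{"xyz": [0,0,0],"delta_rot": [0,0,0],"fingers": 0.95},{"xyz": [0,0,0],"delta_rot": [0,0,0],"fingers": 0.95}]' --grip_force 80

```text
clock: 13.95
tcp_pos: [0.4931, -0.2994, -0.0086]
orientation: [-0.748, -3.051, -0.001]
contact_force: [0.1, 1.0, 0.7]
grip_width: 0.0253
```

```bash
python3 go.py; python3 z.py side s21 290 115 75 90 6
```

```text
clk 13.95 tcp [ 0.4931 -0.2994 -0.0086] yaw_y 1.090 tz [-0.0001  0.0008 -1.    ] F [0.1077 1.0037 0.6579] w 0.0253 j [ 0.8064  0.6453 -0.4836  1.912   0.4517  0.6935  1.1418]
```

View pics/s21.png

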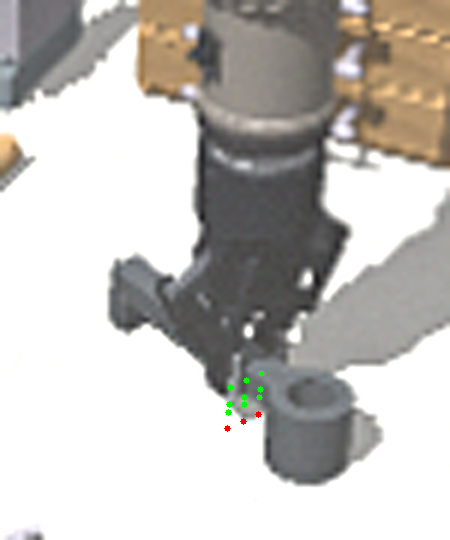

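Emit:
jog_arm --rows '[{"xyz": [0,0,0],"delta_rot": [0,0,0],"fingers": 0.95},{"xyz": [0,0,0],"delta_rot": [0,0,0],"fingers": 0.95},{"xyz": [0,0,0],"delta_rot": [0,0,0],"fingers": 0.95},{"xyz": [0,0,0],"delta_rot": [0,0,0],"fingers": 0.95},{"xyz": [0,0,0],"delta_rot": [0,0,0],"fingers": 0.95}]'

```text
clock: 14.42
tcp_pos: [0.4931, -0.2996, -0.0083]
orientation: [-0.748, -3.051, -0.001]
contact_force: [-0.0, 0.9, 0.2]
grip_width: 0.0207
```

```bash
python3 go.py; python3 z.py side s22 290 115 75 90 6;  python3 z.py top t22 330 180 90 90 6 lever
```

```text
clk 14.42 tcp [ 0.4931 -0.2996 -0.0083] yaw_y 1.090 tz [-0.0001  0.0005 -1.    ] F [-0.0163  0.8742  0.2046] w 0.0207 j [ 0.8064  0.6449 -0.4837  1.9117  0.4516  0.694   1.1419]
```

View pics/s22.png

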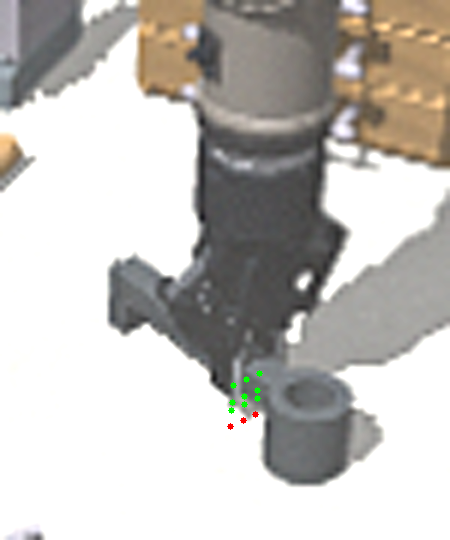

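View pics/t22.png

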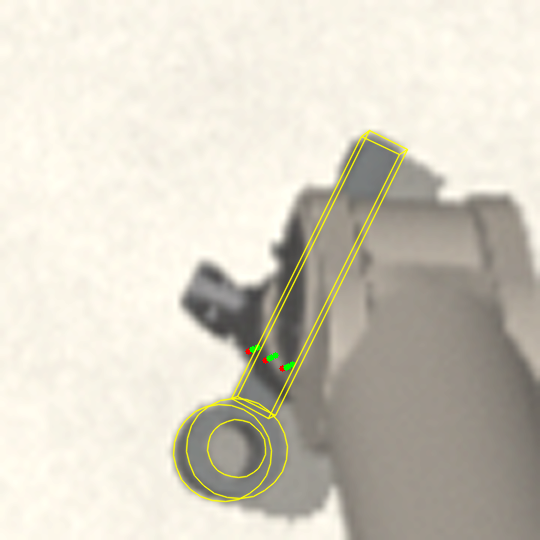

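Gripped at 21 mm. A small test lift, then I check that it is level.

Emit:
jog_arm --rows '[{"xyz": [0,0,-0.5],"delta_rot": [0,0,0],"fingers": 0.95},{"xyz": [0,0,-1.5],"delta_rot": [0,0,0],"fingers": 0.95},{"xyz": [0,0,-2.5],"delta_rot": [0,0,0],"fingers": 0.95},{"xyz": [0,0,-4],"delta_rot": [0,0,0],"fingers": 0.95},{"xyz": [0,0,-5],"delta_rot": [0,0,0],"fingers": 0.95}]'

```text
clock: 14.93
tcp_pos: [0.4935, -0.2997, 0.0435]
orientation: [0.748, 3.05, 0.0]
contact_force: [1.2, -0.3, -5.9]
grip_width: 0.021
```

```bash
python3 go.py; python3 -c "
from h import *
print(r.get_obs()['moment'])"; python3 z.py side s23 285 100 80 95 6;  python3 z.py top t23 330 170 90 95 6
```

```text
clk 14.93 tcp [ 0.4935 -0.2997  0.0435] yaw_y 1.090 tz [ 0.0008 -0.     -1.    ] F [ 1.2104 -0.308  -5.8575] w 0.0210 j [ 0.8412  0.5712 -0.5275  1.8907  0.3954  0.7833  1.1881]
[-0.02950434 -0.06851879  0.07185226]
```

View pics/s23.png

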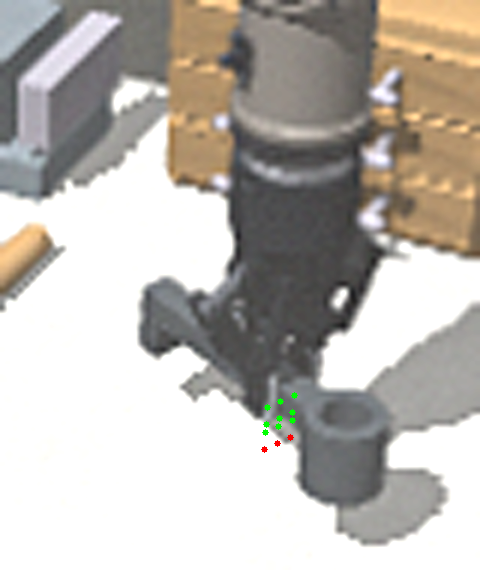

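View pics/t23.png

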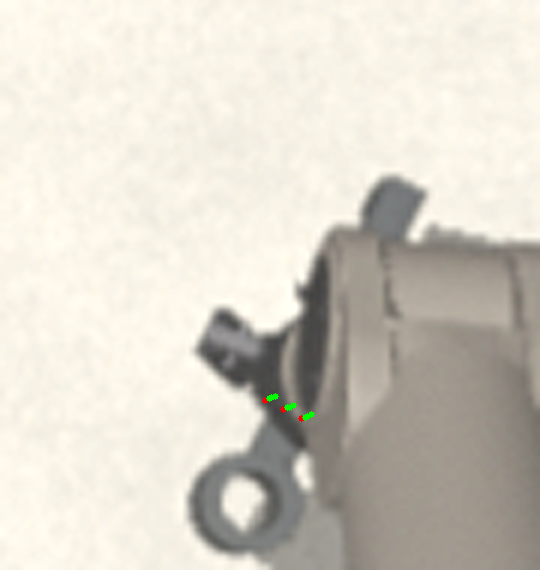

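Run:
```python
from h import *
np.set_printoptions(precision=4,suppress=True)
b,e=tri("top",(243/6+330,500/6+170),"side",(347/6+285,412/6+100));t,e2=tri("top",(408/6+330,185/6+170),"side",(155/6+285,284/6+100))
print(b,e,t,e2,np.linalg.norm(b-t),"pitch",(b[2]-.05-(t[2]-.046))/.182)
m=[]
for k in range(6): imaging.grab_frame("top"); o=r.get_obs();m.append(np.r_[o["contact_force"],o["moment"]])
print(np.mean(m,0),np.std(m,0))
for n in("top","side"): 
  for q in("bore","lever"): print(n,q,[(np.round(d["position"],1).tolist(),round(d["conf"],2)) for d in imaging.tip_of(n,q)][:2])
```

```text
[ 0.442  -0.2716  0.1004] 0.0038327548091637957 [ 0.604  -0.3613  0.0885] 0.00142730504944764 0.18553721513740232 pitch 0.04338810291725269
[ 0.0157  0.2838 -5.6333 -0.0054 -0.0063 -0.006 ] [0.5636 0.626  0.3813 0.0407 0.0384 0.0277]
top bore [([368.0, 256.1], 0.87), ([311.5, 277.4], 0.67)]
top lever [([380.8, 234.9], 0.61)]
side bore [([339.0, 180.5], 0.9), ([379.1, 155.6], 0.73)]
side lever [([327.4, 165.3], 0.88)]
```

The lever is balanced: mean moment about 0, 5.6 N, and level to about 0.04 rad by rough triangulation. Now I carry it up, turn it about -95° and bring it over the jig.

Emit:
jog_arm --rows '[{"xyz": [0,0,-3],"delta_rot": [0,0,3],"fingers": 0.95},{"xyz": [0,0,-6],"delta_rot": [0,0,9],"fingers": 0.95},{"xyz": [0,0,-8.5],"delta_rot": [0,0,16],"fingers": 0.95},{"xyz": [0,1.5,-8.5],"delta_rot": [0,0,23],"fingers": 0.95},{"xyz": [0,4,-8.5],"delta_rot": [0,0,30],"fingers": 0.95}]'

```text
clock: 15.95
tcp_pos: [0.5113, -0.2678, 0.1281]
orientation: [1.527, 2.742, -0.003]
contact_force: [0.6, -0.3, -6.1]
grip_width: 0.0202
```

```bash
python3 go.py .5844,.0113,.13,-.575
```

```text
clk 15.95 tcp [ 0.5113 -0.2678  0.1281] yaw_y 0.555 tz [ 0.0014 -0.0028 -1.    ] F [ 0.6403 -0.3427 -6.0727] w 0.0202 j [ 0.7356  0.4382 -0.4642  1.8419  0.2448  0.9153  0.7138]
xyz cm [19.87 20.91 -0.26] rot deg [ 0.1  0.2 64.7]
```

Emit:
jog_arm --rows '[{"xyz": [2,2.1,-0.3],"delta_rot": [0,0,6.5],"fingers": 0.95},{"xyz": [4,4.2,-0.3],"delta_rot": [0,0,13],"fingers": 0.95},{"xyz": [6,6.3,-0.3],"delta_rot": [0,0,19.5],"fingers": 0.95},{"xyz": [8,8.4,-0.3],"delta_rot": [0,0,26],"fingers": 0.95},{"xyz": [10,10.5,-0.3],"delta_rot": [0,0,32.5],"fingers": 0.95}]'

```text
clock: 16.37
tcp_pos: [0.5479, -0.1259, 0.1306]
orientation: [2.24, 2.199, -0.002]
contact_force: [0.5, -1.4, -5.1]
grip_width: 0.0207
```

```bash
python3 go.py .5844,.0113,.13,-.575
```

```text
clk 16.37 tcp [ 0.5479 -0.1259  0.1306] yaw_y -0.018 tz [ 0.0012 -0.0026 -1.    ] F [ 0.479  -1.4137 -5.0994] w 0.0207 j [ 0.4201  0.4005 -0.385   1.8784  0.1918  0.897  -0.0755]
xyz cm [13.78  3.4   0.03] rot deg [ 0.1  0.1 31.9]
```

Emit:
jog_arm --rows '[{"xyz": [2.9,0.7,0],"delta_rot": [0,0,6.5],"fingers": 0.95},{"xyz": [5.8,1.4,0],"delta_rot": [0,0,13],"fingers": 0.95},{"xyz": [8.7,2.1,0],"delta_rot": [0,0,19.5],"fingers": 0.95},{"xyz": [11.5,2.8,0],"delta_rot": [0,0,26],"fingers": 0.95},{"xyz": [13.8,3.4,0],"delta_rot": [0,0,32],"fingers": 0.95}]'

```text
clock: 16.78
tcp_pos: [0.5844, 0.0147, 0.1301]
orientation: [2.762, 1.493, 0.0]
contact_force: [0.2, 0.5, -5.3]
grip_width: 0.0207
```

```bash
python3 go.py .5844,.0113,.0685,-.575; python3 z.py side s24 220 130 120 120 5 jig;  python3 z.py top t24 220 160 120 110 5 jig
```

```text
clk 16.78 tcp [0.5844 0.0147 0.1301] yaw_y -0.580 tz [ 0.0009 -0.0016 -1.    ] F [ 0.1893  0.5127 -5.344 ] w 0.0207 j [ 0.1002  0.425  -0.2987  1.8302  0.1567  0.9085 -0.85  ]
xyz cm [-0.28  0.17  6.17] rot deg [ 0.1  0.  -0.3]
```

View pics/s24.png

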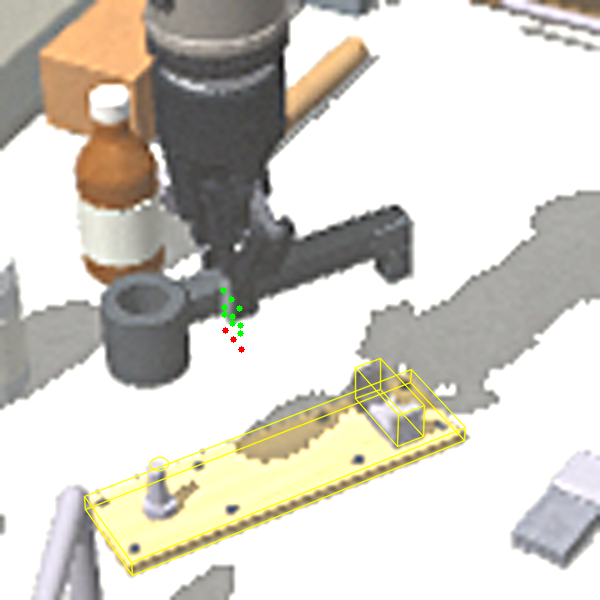

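View pics/t24.png

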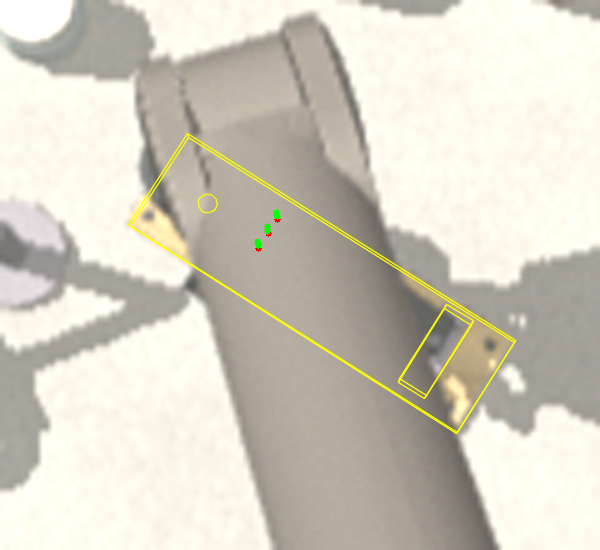

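Emit:
jog_arm --rows '[{"xyz": [-0.3,0.2,1.2],"delta_rot": [0,0,0],"fingers": 0.95},{"xyz": [-0.3,0.2,2.4],"delta_rot": [0,0,0],"fingers": 0.95},{"xyz": [-0.3,0.2,3.6],"delta_rot": [0,0,0],"fingers": 0.95},{"xyz": [-0.3,0.2,4.6],"delta_rot": [0,0,-0.3],"fingers": 0.95},{"xyz": [-0.3,0.2,5.0],"delta_rot": [0,0,-0.3],"fingers": 0.95}]'

```text
clock: 17.3
tcp_pos: [0.5834, 0.0138, 0.0776]
orientation: [-2.753, -1.511, 0.002]
contact_force: [0.2, 0.5, -5.8]
grip_width: 0.0207
```

```bash
python3 go.py .5844,.0113,.071,-.575
python3 - <<'E'
import json
P=json.load(open("P.json"))
from h import *
o=r.get_obs();Rc=R.from_rotvec(o["orientation"]).as_matrix();yaw=np.arctan2(Rc[1,1],Rc[0,1]);t=o["tcp_pos"]
P["lever"]=[t[0]-.0213*-np.sin(yaw),t[1]-.0213*np.cos(yaw),yaw,t[2]+.0065];print(P["lever"])
json.dump(P,open("P.json","w"))
E
python3 z.py side s25 220 150 110 100 6 jig lever;  python3 z.py top t25 230 160 110 100 6 jig lever
```

```text
clk 17.30 tcp [0.5834 0.0138 0.0776] yaw_y -0.567 tz [-0.002   0.0006 -1.    ] F [ 0.2295  0.4554 -5.8148] w 0.0207 j [ 0.0926  0.4919 -0.2883  1.868   0.1853  0.8096 -0.859 ]
xyz cm [-0.15  0.22  0.66] rot deg [-0.1  0.   0.5]
[np.float64(0.5719092139693724), np.float64(-0.00417871544627808), np.float64(-0.5670883368520526), np.float64(0.08405592717666685)]
```

View pics/s25.png

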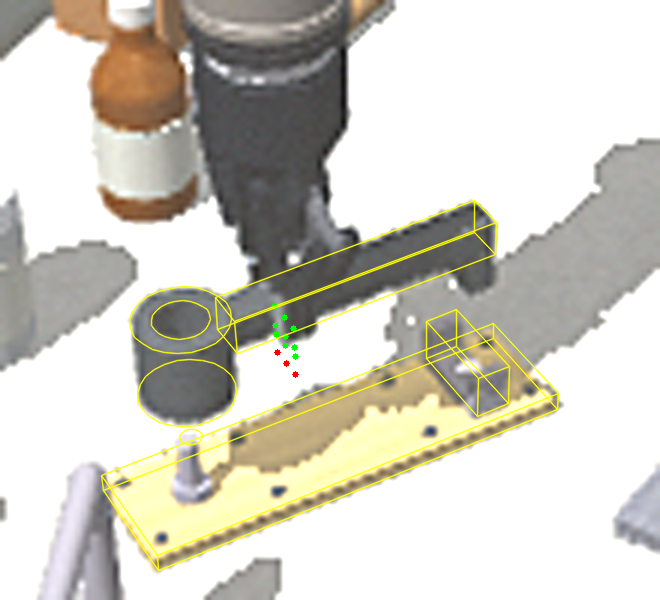

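View pics/t25.png

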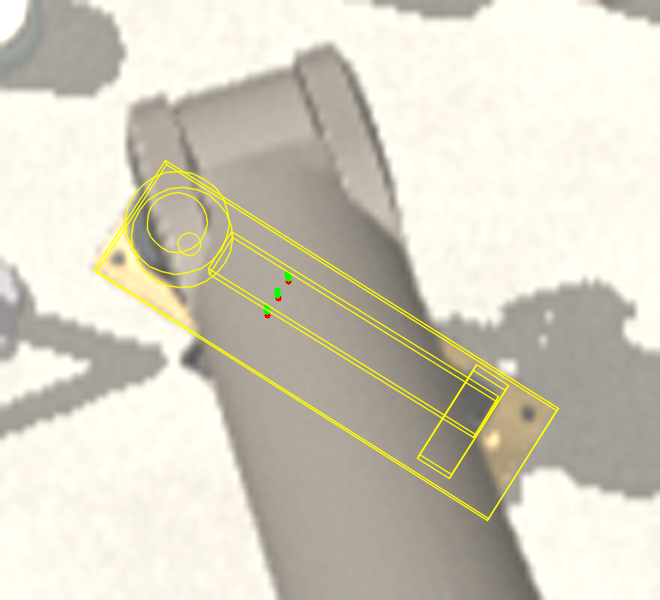

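The predicted lever outline matches the picture within about a pixel in both views: boss at side (250,203), toe over the fork at (300,187), bar level. Final small correction, then let it settle.

Emit:
jog_arm --rows '[{"xyz": [-0.15,0.2,0.3],"delta_rot": [0,0,0.4],"fingers": 0.95},{"xyz": [-0.15,0.2,0.6],"delta_rot": [0,0,0.4],"fingers": 0.95},{"xyz": [-0.15,0.2,0.7],"delta_rot": [0,0,0.4],"fingers": 0.95},{"xyz": [-0.15,0.2,0.7],"delta_rot": [0,0,0.4],"fingers": 0.95},{"xyz": [-0.15,0.2,0.7],"delta_rot": [0,0,0.4],"fingers": 0.95}]'

```text
clock: 17.82
tcp_pos: [0.5852, 0.0121, 0.0721]
orientation: [-2.759, -1.501, -0.001]
contact_force: [-0.1, 0.1, -6.0]
grip_width: 0.0207
```

Emit:
jog_arm --rows '[{"xyz": [0,0,0],"delta_rot": [0,0,0],"fingers": 0.95},{"xyz": [0,0,0],"delta_rot": [0,0,0],"fingers": 0.95},{"xyz": [0,0,0],"delta_rot": [0,0,0],"fingers": 0.95},{"xyz": [0,0,0],"delta_rot": [0,0,0],"fingers": 0.95},{"xyz": [0,0,0],"delta_rot": [0,0,0],"fingers": 0.95}]'

```text
clock: 18.23
tcp_pos: [0.5852, 0.0121, 0.0721]
orientation: [-2.759, -1.501, -0.001]
contact_force: [-0.4, -0.1, -6.6]
grip_width: 0.0204
```

```bash
python3 go.py .5844,.0113,.0705,-.575
python3 - <<'E'
import json
P=json.load(open("P.json"))
from h import *
np.set_printoptions(precision=4,suppress=True)
o=r.get_obs();Rc=R.from_rotvec(o["orientation"]).as_matrix();yaw=np.arctan2(Rc[1,1],Rc[0,1]);t=o["tcp_pos"]
P["lever"]=[t[0]-.0213*-np.sin(yaw),t[1]-.0213*np.cos(yaw),yaw,t[2]+.0065];print(P["lever"])
json.dump(P,open("P.json","w"))
m=[]
for k in range(4):
    imaging.grab_frame("top");q=r.get_obs();m.append(np.r_[q["contact_force"],q["moment"]])
print(np.mean(m,0),o["qvel"])
for n in("top","side"):
  for q in("bore","pin_top"):print(n,q,[(np.round(d["position"],1).tolist(),round(d["conf"],2)) for d in imaging.tip_of(n,q)][:3])
im=imaging.grab_frame("side");cv2.imwrite("pics/sfull.png",im)
E
python3 z.py side s26 230 170 85 75 8 jig lever
```

```text
clk 18.23 tcp [0.5852 0.0121 0.0721] yaw_y -0.574 tz [-0.0001  0.001  -1.    ] F [-0.4145 -0.1358 -6.6462] w 0.0204 j [ 0.0924  0.5005 -0.2843  1.8687  0.1876  0.7982 -0.8642]
xyz cm [-0.11 -0.02  0.16] rot deg [-0.  -0.   0.1]
[np.float64(0.5736488157477646), np.float64(-0.005770690092939967), np.float64(-0.5738983714998346), np.float64(0.07863503992622625)]
[-0.1691  0.1343 -5.6307 -0.0078  0.0151 -0.0126] [0.0002 0.0017 0.0013 0.0021 0.0001 0.0012 0.001 ]
top bore [([261.6, 198.7], 0.45), ([181.8, 228.3], 0.3)]
top pin_top [([184.4, 229.8], 0.66), ([261.7, 201.6], 0.64)]
side bore [([249.0, 218.7], 0.73), ([272.6, 224.0], 0.41)]
side pin_top [([252.5, 221.3], 0.9), ([276.5, 205.4], 0.21)]
```

View pics/s26.png

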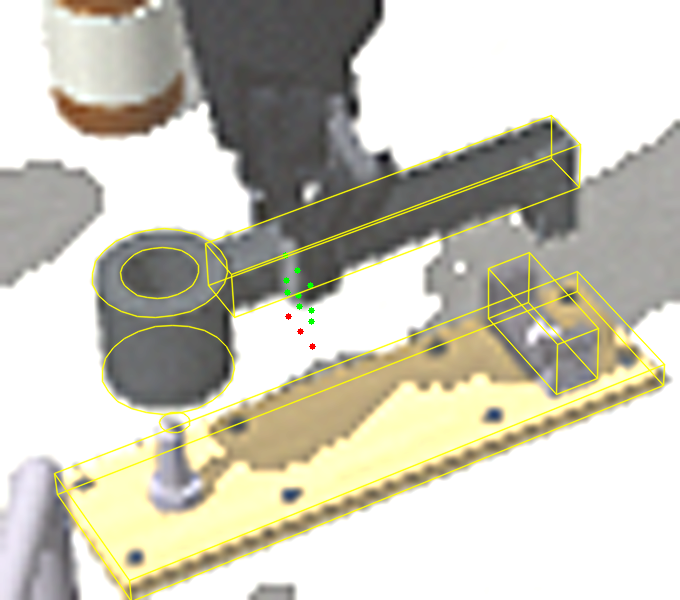

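View pics/sfull.png

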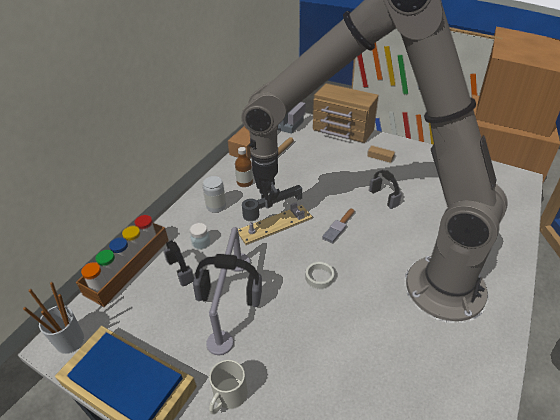

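```bash
python3 z.py top t26 290 205 45 45 12 lever; python3 z.py top t27 240 180 40 45 12 lever; python3 -c "
import cv2,numpy as np
cv2.imwrite('pics/t28.png',cv2.resize(np.hstack([cv2.imread('pics/t27.png'),cv2.imread('pics/t26.png')]),None,fx=.75,fy=.75))
from h import *
print(proj('top',[.617,.0614,.0786]))"
```

```text
[[260.52087565 198.62504487]]
```

View pics/t28.png

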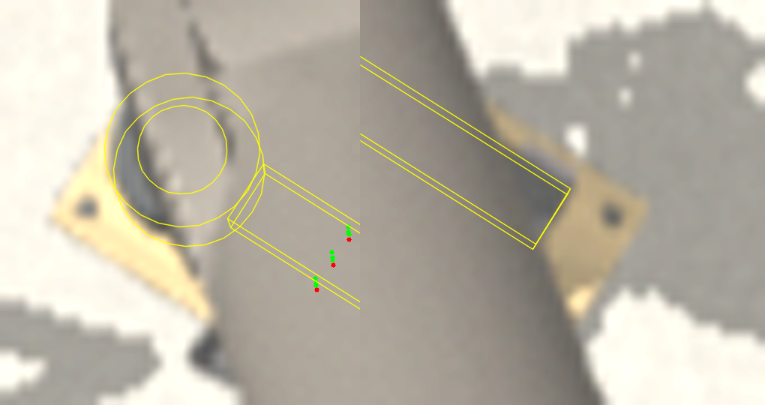

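In the top view the toe corner and boss rim match the predicted pose, and the network's bore at (261.6,198.7) agrees with the predicted (260.5,198.6). In the side view the defenders hang across the rail, with cups at (203,290) and (255,295), and the other items appear where they were. Handing in.

```bash
python3 -c "
from h import *
print(r.hand_in()); print(r.get_obs()['clock'])"
```

```text
the job is handed in; nothing more can be done
None
the job is handed in; nothing more can be done
```

I hung the largest ear defenders (the pair over the jig) on the rail and let go. I then lifted the lever at its balance point and handed in while holding it over the jig. The hand-in gave no verdict, so the results below are my own last checks.

**Lever (last readings, clock about 18 s of 61):**

| Check | Estimate |
|---|---|
| Bore to pin axis | about 1 mm |
| Air above the pin | about 28 mm |
| Yaw error to the jig | about 0.001 rad |
| Load carried | 5.6 N, with near-zero moment and joint speeds |

- **Fit to the pictures:** the lever's outline matched within about a pixel in the side view and where it showed in the top view. The toe is over the fork and the bar looks level.
- **Defenders:** the last side view shows them hanging with one cup on each side of the bar. I did not measure the crown's position on the rail beyond that.
- **Bystanders:** they looked unmoved by eye; I did not measure them.

**What failed or disagreed:**
- **First grasp missed:** the fingers closed above the crown pad. The reported tool height turned out to be 2 to 3 cm lower than the fingertips really were, so I corrected by camera and contact. The 1 mm and 28 mm figures depend on that correction, so they could be off by about 5 mm.
- **Level check:** just after the lift, a rough triangulation gave a pitch of about 0.04 rad, which is inside the limit. The final overlay showed no visible tilt.

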